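# Open the larger terminal box

## Task

Open the larger of the two terminal boxes: press its snap tab fully down, then push the released cover right off its seat, along the box onto the rest ledge beyond, so that the terminals lie fully open. Nothing needs to be grasped: do not lift the cover, it stays lying flat on its box. Leave the smaller box shut and the loose things round about where they lie.

Things in the scene. Friction and masses are not known exactly. Their poses are not given: they have to be found in the camera images.
- large_box: The larger terminal box: grey plastic, 200 mm long (x) x 112 wide (y), screwed down; screw feet stick out 17 mm at the sides. Origin: centre of its underside, on the work surface. +x: the way the cover is pushed off. Two side ledges, tops at z = 36, carry the cover; channel between them 72 wide, floor z = 18. Side walls rise to z = 45. All lengths in mm, in this frame.
- large_box_seat (a point): Centre of the larger box's seat, at x = -60, z = 36 in its frame, axes as the box's: where the closed cover lies (x = -100 to -20). Side lips at z = 43 to 46.5 (x = -97 to -23, 94 mm apart) hold the cover's flange down, so it can only be slid out. Below it the terminals, all lower than z = 30.
- large_box_ledge (a point): Centre of the larger box's rest ledge, at x = 35, z = 36 in its frame. The ledge runs from x = -20 to +90 and is open above; an end stop across the full width follows at x = 90 to 100, top at z = 52. The cover can slide 110 mm from its seat to this stop.
- large_box_cover: Loose plain aluminium cover of the larger box, 80 mm long (x) x 100 wide (y) x 16 high, about 0.09 kg: flange 4 thick, on it a hood 86 wide with low ribs near its rear. Origin: centre of its underside, on the ledges; axes as the box's. Slides with plain friction, under 2 N, and stays where it is left.
- large_box_cover_rear (a point): Middle of the cover's upright rear face, 8 mm above its underside (z = 44 in the box's frame). Closed, this face is flush with the rear end of the housing and open to a finger from behind (-x). A finger above z = 36 can follow it along the box, between the lips, with nothing in the way.
- large_box_tab_top (a point): Centre of the top of the larger box's snap tab, a ribbed black rectangle 36 (x) x 34 (y) mm in the channel, at x = 1 in the box's frame. Up, its top is at z = 42 to 44 and blocks the cover's way; its centre is 21 mm ahead of the closed cover's front face, whose hood rises to z = 52. 19 mm free in the channel on either side.
- large_box_tab (a joint): How far the larger box's snap tab is pressed down, m: about 0 (0 to 0.002) = up, 0.012 = fully down on its stop, top 4 mm below the ledges. It moves straight down against about 4 N of friction and stays where it is left; the cover is free to pass beyond 0.008.
- small_box: The smaller terminal box, same build, 164 long x 86 wide, screwed down; origin: centre of its underside; x along its slide direction. To be left shut. It may stand to the left or to the right of the larger one.
- small_box_cover: Loose cover of the smaller box, 62 long x 74 wide x 16 high; origin: centre of its underside; closed at x = -51, z = 36 in the small box's frame. To be left.
- small_box_tab (a joint): How far the smaller box's snap tab is pressed, m: 0 = up. To be left.
- tape_roll: Roll of black tape, 62 across x 19 high, lying flat near the robot's side of the boxes. Leave alone.
- driver: Screwdriver with a blue handle, 180 long, 27 thick, lying near the robot's side of the boxes. Leave alone.
- offcut: Bare steel offcut bar, 85 x 20 x 12 mm, lying near the robot's side of the boxes. Leave alone.
- spanner: Spanner, 220 long, lying beyond the boxes. Leave alone.
Things that resemble listed ones, but are neither listed nor needed, are in the scene too. Leave any yellow look-alike of the large_box alone.

How it is judged:
On the way, in this order (a step that is already met when the one before it is completed fails the run):
1. the larger box's snap tab is pressed down while its cover is still on its seat (value of joint large_box_tab above 0.0095 m and x of large_box_cover in the frame of large_box below -0.05 m), for 0.2 s.
2. the cover is pushed off its seat onto the rest ledge (x of large_box_cover in the frame of large_box above 0.012 m), for 0.2 s.
At the end, for the whole second after the job is handed in: The larger box's tab is down (over 8.5 mm); its cover lies flat on the rest ledge, at rest, at least 72 mm along from its seat (origin at x > 12 mm in the box's frame, z within 3 mm of the ledges, tilt under 0.06 rad); the smaller box is shut with its tab up, the bystanders where they lay (x of large_box_cover in the frame of large_box above 0.012 m and z of large_box_cover in the frame of large_box between 0.033 and 0.039 m and angle between large_box_cover's own z axis and vertical below 0.06 rad and angle between the x axis of large_box_cover and the x axis of large_box, either way round below 0.15 rad and linear speed of large_box_cover below 0.01 m/s and value of joint large_box_tab above 0.0085 m and x of small_box_cover in the frame of small_box below -0.045 m and value of joint small_box_tab below 0.003 m); the robot touches nothing.
It fails at once if a cover is lifted or tipped instead of being pushed along (z of large_box_cover in the frame of large_box above 0.044 m or angle between large_box_cover's own z axis and vertical above 0.2 rad or z of small_box_cover in the frame of small_box above 0.044 m).
It fails at once if the smaller box is opened or its tab pressed (value of joint small_box_tab above 0.004 m or distance of small_box_cover from where it was at the start of the episode above 0.008 m).
It fails at once if a bystander is moved more than 25 mm (distance of any of tape_roll, driver, offcut, spanner from where it was at the start of the episode above 0.025 m).
It also fails if it takes over 45 s, if anything falls off the work surface, if the arm or the gripper's body presses on something with over 40 N, if the wrist force passes 120 N, or if a joint passes its speed limit or range.

## Robot

A 6-joint arm with a two-finger parallel gripper is mounted at the origin on the work surface; the furniture and walls round the work are solid. World frame = base frame: x ahead of the robot, y to its left, z up, the work surface at z = 0. Lengths are in m, angles in rad, forces in N, time in s.
With the tool pointing down it reaches from about 0.3 to 0.775 m from the base axis. Payload 14.6 kg.
Tool frame: the origin (TCP) lies at the very end of the fingers, on their centre line; the grasp point (between the pads) lies ctrl.grasp_offset behind it (ctrl.grasp_offset is the distance from the TCP to the grasp point, in m); z points along the fingers, y is the direction in which the jaws open and shut (so a half turn about z gives the same grasp; the last joint's range is limited). The gripper opens to 94 mm and grips with 3 to 60 N. Pads are 16 mm wide; open, the fingers measure 119 mm over their backs; the gripper's body (75 mm by 177 mm) begins 78 mm behind the grasp point.
Start: joints at [1.112, 0.3, 1.521, -0, 1.321, -0.067], TCP at [0.21, 0.508, 0.205] pointing down, gripper open.
Joint ranges: [-3.03, 3.03], [-0.79, 2.21], [0.23, 2.52], [-1.04, 4.18], [0, 3.07], [-2.55, 2.55]. Speed limits (rad/s): [2.22, 2.22, 2.57, 3.14, 3.14, 3.14].

## Interface

Orientations are given as [roll, pitch, yaw] about the fixed x, y, z axes, in that order (R = Rz(yaw) Ry(pitch) Rx(roll)).
In Python, from station import ctrl gives the robot as it stands. The module is installed in compiled form; this text tells all that it offers.
- The arm moves only by the tool carry_out, never from a script. Its argument "deltas" is a list of rows, each an object of numbers: "x", "y", "z": the shift along the tool's x, y, z in units of 0.02 m (1.0 is 0.02 m); "wx", "wy", "wz": the turn, a rotation vector about the tool's x, y, z in units of 0.08 rad (1.0 is 0.08 rad); "jaw": the opening in per cent of the stroke, from 0 (shut) to 100 (fully open). A call has 1 to 12 rows; each row shifts and turns the commanded pose from where the row before left it, along the tool's axes as they then stand; what a row does not reach is not made up. A row lasts 1/12 s, in which the tool goes at most 41.7 mm and 7.16 degrees, less where a joint would pass 70% of its speed; a pose out of reach is approached as far as the arm can. A call with a number of a shift or a turn outside -1 to 1 is refused whole. A call with a gripper value outside its range is refused whole. The fingers move at their own pace and stop on an object; "squeeze" is the grip in N (left out, the last holds). Time passes only in rows, so rows that do not move let the fingers close. It gives the time, the measured TCP pose, the force and the opening at its end, in the units of the state.
- ctrl.get_obs(): the state, without advancing time (a new reading comes with each control period).
- ctrl.camera(name): name is "scene" or "top" or "wrist"; returns the picture (420x560x3 uint8, blue, green, red); there is no depth.
- ctrl.camera_params(name): a dict with "mtx" (3x3 intrinsics, pixels), "origin" and "attitude" of the camera in the world. Camera axes: x right, y down, z forward; pixel columns grow to the right and rows downward; lengths in m; the calibration is good to about 2 mm. A picture is of the moment at which its call begins: read the wrist's pose just before it. camera_params takes no time and is no camera call; for the wrist camera it gives the pose at the moment of the call.
- ctrl.hand_in(): hands the job in, once; it reports no verdict.
Trained networks look in the newest picture that a camera, given by its name, has taken for a name from the list of things; names that differ only in an ending like _2 or _b are one class to them, and where a whole thing is asked for, a point or a joint stands for the part that bears it (a point fixed in the world has none). Each returns a list of dicts, best first, with "conf" (0 to 1); they miss things now and then, are a little off and sometimes report something else, mostly with a low value. They report only what shows in the picture. A call takes as long as a camera call. They do not tell look-alikes from the thing itself.
- ctrl.boxes_of(camera, label): "rect" ([left, top, right, bottom] in pixels, round what is visible of it).
- ctrl.mark_of(camera, label): "position" ([row, column] in pixels: a listed point, or the origin of a listed thing).
The state is a dict: "time_s": time; "qpos": joint angles; "joint_vel": joint speeds; "tau": joint torques, N m; "ee_pos": TCP position; "eef_rot": TCP orientation; "force": force on the tool from outside, world axes, zero at the start; "moment": the same for the moment, N m; "grip_width": finger opening in m.
Only numpy, scipy, OpenCV 4.12 (cv2) and the standard library are available. Lean on these libraries where they do the work, as an engineer would, in place of code of your own. Each camera call takes 0.05 s, during which the arm holds its last target.

## Working session

There is one attempt and no reset: what is moved stays moved. The work goes in short steps, Python scripts to look and compute and a tool call to move; the robot and the scene stay as the last step left them, time stands still between calls to the robot, and variables do not carry over. Pictures are saved under pics/ and viewed, and the job is handed in when it is done.

Besides the shell and the picture viewer there is one more tool, called after "Call:" as name([rows], argument=value, ...), one row to a line, values as JSON. carry_out: Moves the arm, as the interface text tells. Its arguments: {"type":"object","properties":{"deltas":{"type":"array"},"squeeze":{"type":"number"}},"required":["deltas"]}

```bash
mkdir -p pics
cat > h.py <<'E'
import numpy as np, cv2
from station import ctrl
def cam(n):
    p=ctrl.camera_params(n); return np.array(p["mtx"]),np.array(p["origin"]),p["attitude"]
E
python3 - <<'E'
from h import *
print(ctrl.get_obs())
for n in ("scene","top"):
    im=ctrl.camera(n); cv2.imwrite(f"pics/{n}0.png",im); print(n,ctrl.camera_params(n))
    for l in ("large_box","large_box_cover","large_box_tab","small_box","tape_roll","driver","offcut","spanner"):
        print(l,[(np.round(d["rect"]).tolist(),round(d["conf"],2)) for d in ctrl.boxes_of(n,l)][:4])
    for l in ("large_box","large_box_cover","large_box_tab_top","large_box_cover_rear","large_box_seat","large_box_ledge","small_box"):
        print(l,[(np.round(d["position"],1).tolist(),round(d["conf"],2)) for d in ctrl.mark_of(n,l)][:4])
print(ctrl.get_obs()["time_s"])
E
```

```text
{'time_s': 0.0, 'qpos': array([ 1.11237625e+00,  3.00474773e-01,  1.52157906e+00, -2.93547904e-05,
        1.32067892e+00, -6.65771576e-02]), 'joint_vel': array([ 0.00090348, -0.00039338, -0.00067387,  0.00016218,  0.00218885,
       -0.00151516]), 'tau': array([-3.64042153e-04, -5.31805086e+01, -3.52731228e+01,  7.07781245e-02,
        2.44599703e-02, -1.13203441e-04]), 'ee_pos': array([0.20992492, 0.50808333, 0.20488517]), 'eef_rot': array([-3.14045319e+00, -4.74781058e-05,  2.74975699e+00]), 'force': array([ 0.33426214, -0.54742931,  0.02199541]), 'moment': array([ 1.76400353e-02, -5.16942775e-03,  4.33360256e-05]), 'grip_width': 0.09387417779346174}
scene {'mtx': array([[508.14289307,   0.        , 282.13129498],
       [  0.        , 508.14289307, 204.37134427],
       [  0.        ,   0.        ,   1.        ]]), 'origin': array([0.00485816, 0.88177624, 1.31681991]), 'attitude': array([-2.40782692,  0.02012314, -2.64861597])}
large_box [([307.0, 117.0, 358.0, 150.0], 0.93), ([220.0, 206.0, 284.0, 265.0], 0.68)]
large_box_cover [([246.0, 224.0, 281.0, 256.0], 0.76)]
large_box_ta
[... 1225 characters left out ...]
, 433.0, 226.0], 0.55), ([223.0, 191.0, 236.0, 204.0], 0.51)]
small_box [([121.0, 160.0, 175.0, 223.0], 0.94)]
tape_roll [([125.0, 271.0, 150.0, 290.0], 0.7)]
driver [([212.0, 271.0, 270.0, 295.0], 0.7)]
offcut [([160.0, 267.0, 175.0, 298.0], 0.6)]
spanner [([178.0, 133.0, 251.0, 152.0], 0.86)]
large_box [([218.3, 424.0], 0.62), ([203.5, 228.8], 0.57)]
large_box_cover [([215.3, 222.8], 0.74), ([282.6, 137.3], 0.56)]
large_box_tab_top [([213.8, 427.2], 0.49), ([194.5, 229.7], 0.42)]
large_box_cover_rear [([233.2, 221.5], 0.73)]
large_box_seat [([233.7, 414.0], 0.98), ([220.5, 221.8], 0.64)]
large_box_ledge [([206.3, 431.9], 0.63), ([187.9, 234.4], 0.59)]
small_box [([193.4, 146.4], 0.72)]
1.6
```

View pics/top0.png

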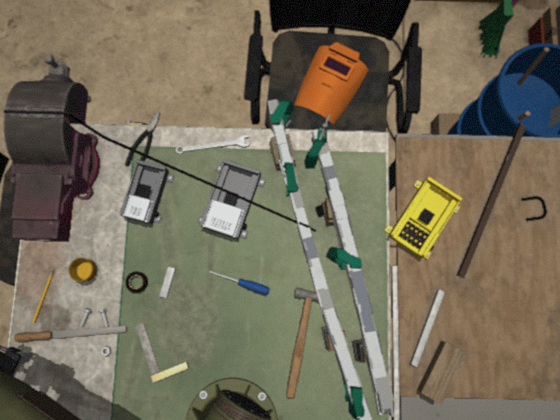

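View pics/scene0.png

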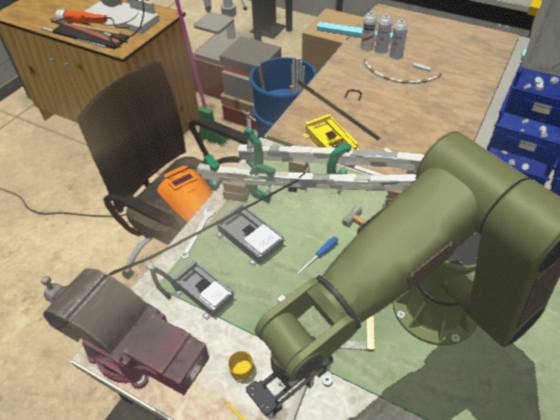

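```bash
python3 -c "
import cv2
a=cv2.imread('pics/top0.png')[150:310,110:290]
cv2.imwrite('pics/top0c.png',cv2.resize(a,None,fx=4,fy=3.7,interpolation=cv2.INTER_CUBIC) if 0 else cv2.resize(a,(675,600),interpolation=cv2.INTER_CUBIC))"
```

```text
(no output)
```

View pics/top0c.png

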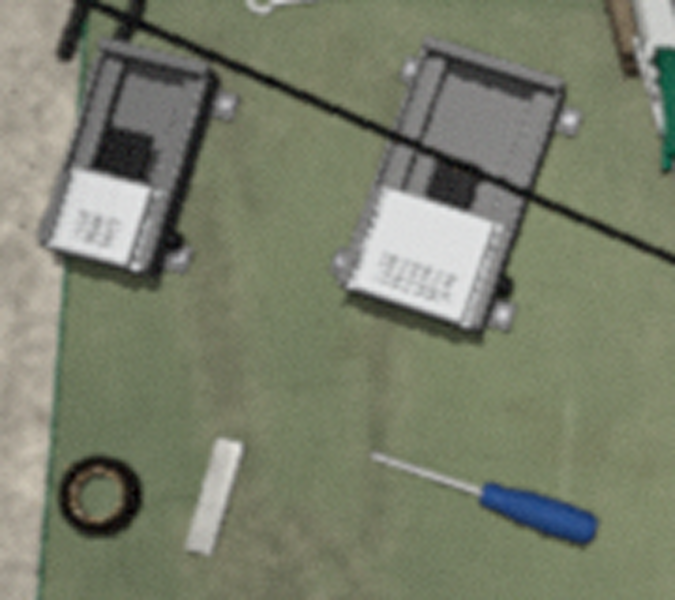

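```bash
cat >> h.py <<'E'
from scipy.spatial.transform import Rotation as R
from scipy.optimize import least_squares
def proj(n,P,c=None):
    K,o,a=c or cam(n); q=(np.atleast_2d(P)-o)@R.from_euler('xyz',a).as_matrix(); u=q@K.T
    return u[:,:2]/u[:,2:]
def ray(n,uv):
    K,o,a=cam(n); d=R.from_euler('xyz',a).as_matrix()@np.linalg.inv(K)@np.array([*uv,1.]); return o,d/np.linalg.norm(d)
def onz(n,uv,z):
    o,d=ray(n,uv); return o+d*(z-o[2])/d[2]
def box2w(p,P):
    P=np.atleast_2d(P).astype(float); c,s=np.cos(p[2]),np.sin(p[2])
    return np.c_[p[0]+c*P[:,0]-s*P[:,1],p[1]+s*P[:,0]+c*P[:,1],P[:,2]]
E
python3 - <<'E'
from h import *
s=3.75;f=lambda x,y:(110+x/s,150+y/s)
# end stop outer corners z .052
a=onz("top",f(427,40),.052);b=onz("top",f(564,82),.052); c=onz("top",f(348,290),.040); d=onz("top",f(478,330),.04)
for q in(a,b,c,d):print(q)
print(np.linalg.norm(a-b),np.linalg.norm(c-d),np.linalg.norm((a+b-c-d)/2))
# marks
for l,uv,z in(("tab",(229.7,194.5),.043),("rear",(221.5,233.2),.044),("seat",(221.8,220.5),.04),("ledge",(234.4,187.9),.036)):print(l,onz("top",uv,z))
for l,uv,z in(("tab",(246.3,228.7),.043),("rear",(270,248.4),.044),("seat",(261.5,238.5),.04),("ledge",(242.4,226.1),.036)):print(l,onz("scene",uv,z))
# cable: plane from each camera -> intersect
o1,p=ray("top",(68,117));_,q=ray("top",(313,230)); n1=np.cross(p,q)
o2,p2=ray("scene",(110,272));_,q2=ray("scene",(305,175)); 
for d in(p2,q2):
    t=n1@(o1-o2)/(n1@d); print("cable",o2+t*d)
n2=np.cross(p2,q2)
for d in(p,q):
    t=n2@(o2-o1)/(n2@d); print("cable",o1+t*d)
E
```

```text
[0.71912754 0.04969777 0.052     ]
[ 0.68921902 -0.05497894  0.052     ]
[0.52844193 0.1010264  0.04      ]
[0.5010366 0.0030374 0.04     ]
0.10886567084985076 0.10174918238505794 0.1975305765279721
tab [0.62346076 0.02979759 0.043     ]
rear [0.51280308 0.04758147 0.044     ]
seat [0.54915148 0.04892685 0.04      ]
ledge [0.64444618 0.01806724 0.036     ]
tab [0.62423867 0.02854607 0.043     ]
rear [0.51664729 0.06351309 0.044     ]
seat [0.56163985 0.03893584 0.04      ]
ledge [0.64468221 0.02028441 0.036     ]
cable [0.77925606 0.43742967 0.22169106]
cable [ 0.52036558 -0.18611813  0.14522609]
cable [0.77458392 0.42617665 0.22031112]
cable [ 0.51450556 -0.20023222  0.1434953 ]
```

Run:
```python
import cv2
a=cv2.imread('pics/scene0.png')[150:300,90:330]; cv2.imwrite('pics/s0c.png',cv2.resize(a,(800,500),interpolation=cv2.INTER_CUBIC))
a=cv2.imread('pics/top0.png')[90:250,50:350]; cv2.imwrite('pics/t0d.png',cv2.resize(a,(800,427),interpolation=cv2.INTER_CUBIC))
```

```text
(no output)
```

View pics/s0c.png

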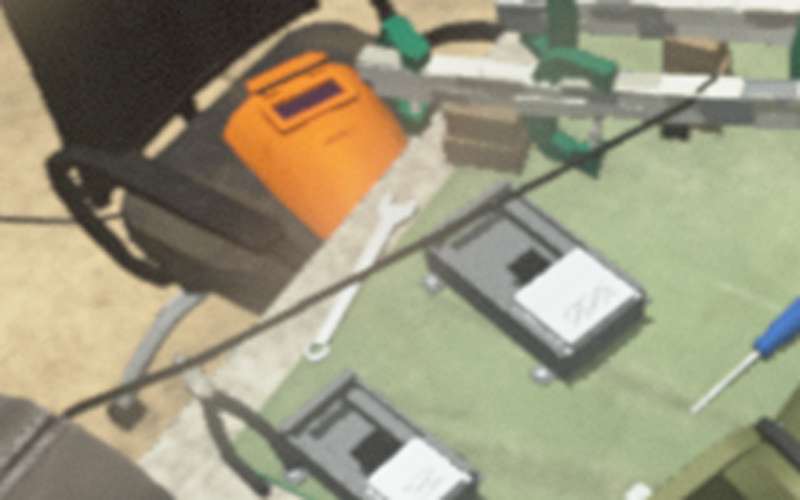

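View pics/t0d.png

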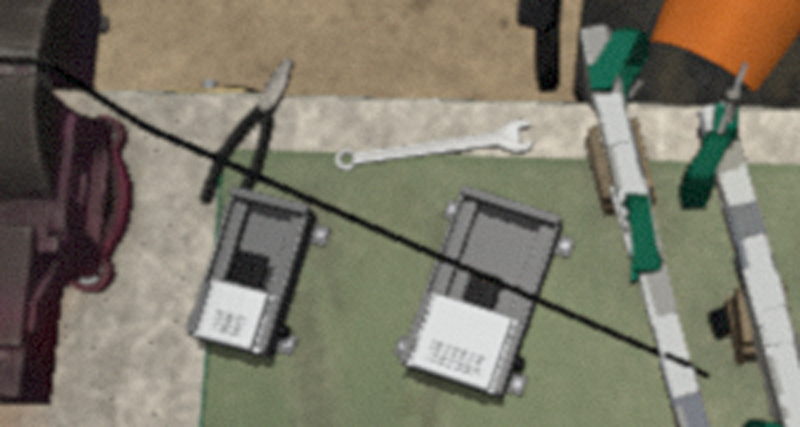

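Run:
```python
from h import *
T=np.array([(45,62),(100,95),(150,128),(220,160),(330,210),(440,260),(530,297),(620,336),(705,375)])/2.667+[50,90]
S=np.array([(70,412),(150,378),(220,345),(300,305),(380,262),(440,228),(510,190),(580,155),(650,120),(725,75)])/3.333+[90,150]
for s in S:
    o,d=ray("scene",s)
    for t in np.arange(.8,1.8,.002):
        P=o+t*d; u=proj("top",P)[0]
        v=np.interp(u[0],T[:,0],T[:,1])-u[1]
        if t>.8 and v*pv<0: print(s.round(),P.round(3))
        pv=v
```

```text
[111. 274.] [0.788 0.432 0.201]
[135. 263.] [0.755 0.374 0.197]
[156. 254.] [0.725 0.321 0.197]
[180. 242.] [0.696 0.252 0.188]
[204. 229.] [0.666 0.178 0.182]
[222. 218.] [0.641 0.12  0.181]Traceback (most recent call last):
  File "<stdin>", line 7, in <module>
  File "h.py", line 8, in proj
    K,o,a=c or cam(n); q=(np.atleast_2d(P)-o)@R.from_euler('xyz',a).as_matrix(); u=q@K.T
               ~~~^^^
  File "h.py", line 4, in cam
    p=ctrl.camera_params(n); return np.array(p["mtx"]),np.array(p["origin"]),p["attitude"]
ValueError: time passes only in moves, steps and waits
```

Call:
carry_out([
  {"x":-0.97,"y":-0.76,"jaw":0},
  {"x":-0.97,"y":-0.76},
  {"x":-0.97,"y":-0.76},
  {"x":-0.97,"y":-0.76},
  {"x":-0.97,"y":-0.76},
  {"x":-0.97,"y":-0.76},
  {"x":-0.97,"y":-0.76},
  {"x":-0.97,"y":-0.76},
  {"x":-0.97,"y":-0.76},
  {"x":-0.97,"y":-0.76},
])

```text
invalid input
```

Call:
carry_out([
  {"x":-0.97,"y":-0.76},
  {"x":-0.97,"y":-0.76},
  {"x":-0.97,"y":-0.76},
  {"x":-0.97,"y":-0.76},
  {"x":-0.97,"y":-0.76},
  {"x":-0.97,"y":-0.76},
  {"x":-0.97,"y":-0.76},
  {"x":-0.97,"y":-0.76},
  {"x":-0.97,"y":-0.76},
  {"x":-0.5,"y":-0.4},
  {},
])

```text
invalid input
```

Call:
carry_out([
  {"x":-0.97,"y":-0.76,"z":0,"wx":0,"wy":0,"wz":0,"jaw":0},
])

```text
time_s: 1.68
ee_pos: [0.221, 0.4883, 0.2052]
eef_rot: [3.141, -0.001, 2.752]
force: [0.6, -1.1, 0.3]
grip_width: 0.0903
```

Call:
carry_out([
  {"x":-0.97,"y":-0.76,"z":0,"wx":0,"wy":0,"wz":0,"jaw":0},
  {"x":-0.97,"y":-0.76,"z":0,"wx":0,"wy":0,"wz":0,"jaw":0},
  {"x":-0.97,"y":-0.76,"z":0,"wx":0,"wy":0,"wz":0,"jaw":0},
  {"x":-0.97,"y":-0.76,"z":0,"wx":0,"wy":0,"wz":0,"jaw":0},
  {"x":-0.97,"y":-0.76,"z":0,"wx":0,"wy":0,"wz":0,"jaw":0},
  {"x":-0.97,"y":-0.76,"z":0,"wx":0,"wy":0,"wz":0,"jaw":0},
  {"x":-0.97,"y":-0.76,"z":0,"wx":0,"wy":0,"wz":0,"jaw":0},
  {"x":-0.97,"y":-0.76,"z":0,"wx":0,"wy":0,"wz":0,"jaw":0},
  {"x":-0.97,"y":-0.76,"z":0,"wx":0,"wy":0,"wz":0,"jaw":0},
  {"x":-0.97,"y":-0.76,"z":0,"wx":0,"wy":0,"wz":0,"jaw":0},
])

```text
time_s: 2.52
ee_pos: [0.3438, 0.2712, 0.2056]
eef_rot: [3.141, 0.0, 2.75]
force: [0.7, 0.9, 0.6]
grip_width: 0.0241
```

Call:
carry_out([
  {"x":-0.97,"y":-0.76,"z":0,"wx":0,"wy":0,"wz":0,"jaw":0},
  {"x":-0.97,"y":-0.76,"z":0,"wx":0,"wy":0,"wz":0,"jaw":0},
  {"x":-0.97,"y":-0.76,"z":0,"wx":0,"wy":0,"wz":0,"jaw":0},
  {"x":-0.97,"y":-0.76,"z":0,"wx":0,"wy":0,"wz":0,"jaw":0},
  {"x":-0.97,"y":-0.76,"z":0,"wx":0,"wy":0,"wz":0,"jaw":0},
  {"x":-0.97,"y":-0.76,"z":0,"wx":0,"wy":0,"wz":0,"jaw":0},
  {"x":-0.97,"y":-0.76,"z":0,"wx":0,"wy":0,"wz":0,"jaw":0},
  {"x":-0.97,"y":-0.76,"z":0,"wx":0,"wy":0,"wz":0,"jaw":0},
  {"x":0,"y":0,"z":0,"wx":0,"wy":0,"wz":0,"jaw":0},
])

```text
time_s: 3.27
ee_pos: [0.4418, 0.098, 0.2054]
eef_rot: [-3.141, 0.001, 2.747]
force: [0.1, -0.2, -0.4]
grip_width: 0.0005
```

Call:
carry_out([
  {"x":0,"y":0,"z":0,"wx":0,"wy":0,"wz":-0.7,"jaw":0},
  {"x":0,"y":0,"z":0,"wx":0,"wy":0,"wz":-0.7,"jaw":0},
  {"x":0,"y":0,"z":0,"wx":0,"wy":-1,"wz":0,"jaw":0},
  {"x":0,"y":0,"z":0,"wx":0,"wy":-1,"wz":0,"jaw":0},
  {"x":0,"y":0,"z":0,"wx":0,"wy":-1,"wz":0,"jaw":0},
  {"x":0,"y":0,"z":0,"wx":0,"wy":-1,"wz":0,"jaw":0},
  {"x":0,"y":0,"z":0,"wx":0,"wy":-1,"wz":0,"jaw":0},
  {"x":0,"y":0,"z":0,"wx":0,"wy":0,"wz":0,"jaw":0},
])

```text
time_s: 3.93
ee_pos: [0.439, 0.1012, 0.205]
eef_rot: [3.142, 0.403, 2.863]
force: [-0.8, -0.7, -0.6]
grip_width: 0.0006
```

Run:
```python
from h import *
o=ctrl.get_obs();print(o["ee_pos"],o["eef_rot"],o["qpos"],ctrl.grasp_offset)
p=ctrl.camera_params("wrist"); im=ctrl.camera("wrist"); cv2.imwrite("pics/w1.png",im); print(p)
for l in ("large_box","large_box_cover","large_box_tab_top","large_box_cover_rear","large_box_seat","large_box_ledge"):
    print(l,[(np.round(d["position"],1).tolist(),round(d["conf"],2)) for d in ctrl.mark_of("wrist",l)][:3])
```

```text
[0.43901085 0.10124202 0.20498458] [3.14154887 0.40304953 2.86332437] [ 0.26775338 -0.11433448  2.02734349 -0.26377481  0.89635348 -0.89403449] 0.0188
{'mtx': array([[299.34849229,   0.        , 275.24400752],
       [  0.        , 299.34849229, 213.3856431 ],
       [  0.        ,   0.        ,   1.        ]]), 'origin': array([0.29866088, 0.14158617, 0.33753391]), 'attitude': array([ 2.45595429e+00, -1.52704806e-04,  1.29227092e+00])}
large_box [([227.4, 257.1], 0.47)]
large_box_cover [([227.9, 257.2], 0.58)]
large_box_tab_top [([260.4, 257.9], 0.54)]
large_box_cover_rear [([208.9, 256.1], 0.74)]
large_box_seat []
large_box_ledge [([273.7, 258.1], 0.78)]
```

View pics/w1.png

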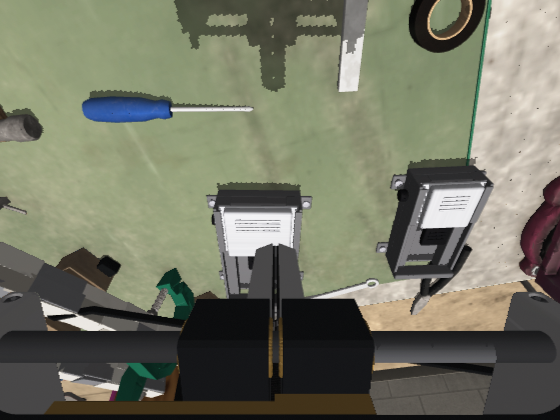

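Run:
```python
import cv2
a=cv2.imread('pics/w1.png')[180:310,195:325]; cv2.imwrite('pics/w1c.png',cv2.resize(a,(600,600),interpolation=cv2.INTER_CUBIC))
```

```text
(no output)
```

View pics/w1c.png

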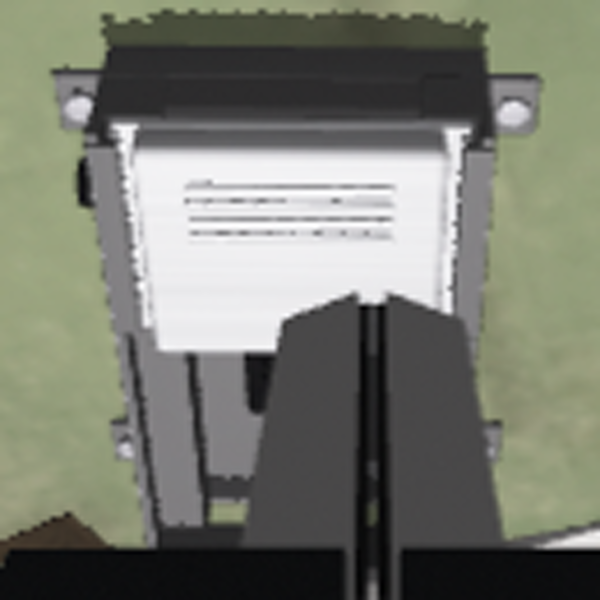

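```bash
cat > fit.py <<'E'
from h import *
K=np.array([[299.34849229,0,275.24400752],[0,299.34849229,213.3856431],[0,0,1]])
cw=(K,np.array([0.29866088,0.14158617,0.33753391]),np.array([2.45595429,-1.527e-4,1.29227092]))
W=[((107,45),(-.1,-.056,0)),((484,47),(-.1,.056,0)),((90,148),(-.1,-.056,.045)),((495,148),(-.1,.056,.045)),((135,150),(-.1,-.043,.052)),((447,152),(-.1,.043,.052)),((158,350),(-.02,-.043,.052))]
T=[((427,40),(.1,.056,.052)),((564,82),(.1,-.056,.052))]
wu=np.array([p for p,_ in W])/4.615+[195,180]; wp=np.array([q for _,q in W])
tu=np.array([p for p,_ in T])/3.75+[110,150]; tp=np.array([q for _,q in T])
ct=cam("top")
f=lambda p:np.r_[(proj("",box2w(p,wp),cw)-wu).ravel(),(proj("",box2w(p,tp),ct)-tu).ravel()]
r=least_squares(f,[.61,.025,-.28],loss="soft_l1"); print(r.x); print(f(r.x).reshape(-1,2).round(1))
r=least_squares(lambda p:f(p)[:14],[.61,.025,-.28],loss="soft_l1"); print("wrist only",r.x)
E
python3 fit.py
```

```text
[ 0.61334337  0.02740187 -0.29728458]
[[ 0.3 -0.8]
 [ 0.6 -0. ]
 [-1.2 -2.6]
 [ 0.6 -1.3]
 [-1.3  0.6]
 [ 0.8  1.2]
 [-1.1  1.5]
 [-0.6 -2.1]
 [ 0.2 -1.1]]
wrist only [ 0.61418896  0.02842731 -0.28422085]
```

Call:
carry_out([
  {"x":0,"y":-0.21,"z":0,"wx":0,"wy":-1,"wz":0,"jaw":0},
  {"x":0,"y":-0.21,"z":0,"wx":0,"wy":-1,"wz":0,"jaw":0},
  {"x":0,"y":-0.21,"z":0,"wx":0,"wy":-1,"wz":0,"jaw":0},
  {"x":0,"y":-0.21,"z":0,"wx":0,"wy":-1,"wz":0,"jaw":0},
  {"x":0,"y":-0.21,"z":0,"wx":0,"wy":-1,"wz":0,"jaw":0},
  {"x":0,"y":0,"z":0,"wx":0,"wy":0,"wz":0,"jaw":0},
])

```text
time_s: 4.78
ee_pos: [0.4336, 0.0798, 0.2042]
eef_rot: [-3.139, 0.802, 2.863]
force: [0.5, 0.7, -0.2]
grip_width: 0.0006
```

```bash
cat > where.py <<'E'
from h import *
B=np.array([.614,.028]);psi=-.285
def where(tgt=None):
    o=ctrl.get_obs(); e=o["ee_pos"]; d=e[:2]-B; c,s=np.cos(psi),np.sin(psi)
    b=np.array([c*d[0]+s*d[1],-s*d[0]+c*d[1],e[2]])
    M=R.from_euler('xyz',o["eef_rot"]).as_matrix()
    print("box frame TCP mm",(b*1000).round(1),"rot",o["eef_rot"].round(3),"q",o["qpos"].round(2),"F",o["force"].round(1),"t",o["time_s"])
    if tgt is not None:
        D=np.array(tgt)/1000-b; Dw=np.array([c*D[0]-s*D[1],s*D[0]+c*D[1],D[2]])
        print("tool units to",tgt,(M.T@Dw/.02).round(2))
if __name__=="__main__":
    import sys
    where([float(a) for a in sys.argv[1:4]] if len(sys.argv)>3 else None)
E
python3 where.py 14 0 60
python3 - <<'E'
from h import *
im=ctrl.camera("wrist"); cv2.imwrite("pics/w2.png",im)
E
```

```text
box frame TCP mm [-187.7   -1.   204.2] rot [-3.139  0.802  2.863] q [ 0.37 -0.24  2.29 -0.88  0.6  -0.3 ] F [ 0.5  0.7 -0.2] t 4.7833
tool units to [14.0, 0.0, 60.0] [-1.820e+00  1.000e-02  1.226e+01]
```

View pics/w2.png

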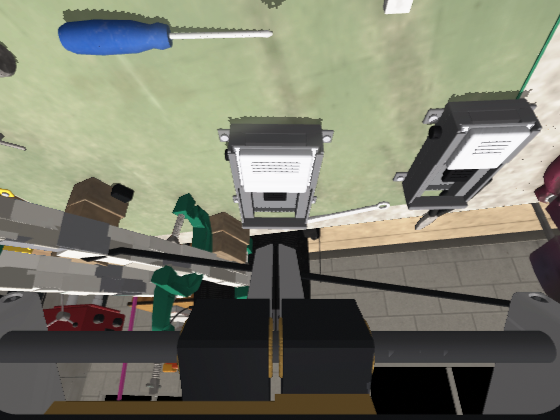

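Run:
```python
import cv2,json
from h import *
a=cv2.imread('pics/w2.png')[110:235,215:340]; cv2.imwrite('pics/w2c.png',cv2.resize(a,(600,600),interpolation=cv2.INTER_CUBIC))
p=ctrl.camera_params("wrist"); np.savez("cw2.npz",K=p["mtx"],o=p["origin"],a=p["attitude"])
for b in ([.614,.028,-.285],[.6133,.0274,-.297]):
    P=box2w(b,[(-.1,-.056,0),(-.1,.056,0),(-.1,-.043,.052),(-.1,.043,.052),(-.02,-.043,.052),(-.02,.043,.052),(.09,-.056,.052),(.09,.056,.052),(.001,0,.043)])
    print(((proj("",P,(np.array(p["mtx"]),np.array(p["origin"]),p["attitude"]))-[215,110])*4.8).round().tolist())
```

```text
[[71.0, 65.0], [507.0, 67.0], [109.0, 226.0], [468.0, 228.0], [138.0, 403.0], [436.0, 404.0], [129.0, 566.0], [443.0, 567.0], [287.0, 415.0]]
[[72.0, 62.0], [508.0, 68.0], [110.0, 224.0], [470.0, 228.0], [136.0, 401.0], [434.0, 404.0], [123.0, 564.0], [438.0, 567.0], [284.0, 414.0]]
```

View pics/w2c.png

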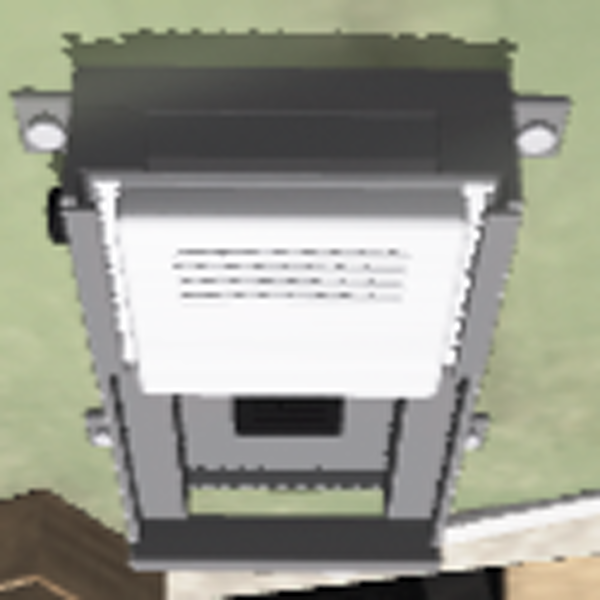

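Call:
carry_out([
  {"x":-0.15,"y":0,"z":0.94,"wx":0,"wy":0,"wz":0,"jaw":0},
  {"x":-0.15,"y":0,"z":0.94,"wx":0,"wy":0,"wz":0,"jaw":0},
  {"x":-0.15,"y":0,"z":0.94,"wx":0,"wy":0,"wz":0,"jaw":0},
  {"x":-0.15,"y":0,"z":0.94,"wx":0,"wy":0,"wz":0,"jaw":0},
  {"x":-0.15,"y":0,"z":0.94,"wx":0,"wy":0,"wz":0,"jaw":0},
  {"x":-0.15,"y":0,"z":0.94,"wx":0,"wy":0,"wz":0,"jaw":0},
  {"x":-0.15,"y":0,"z":0.94,"wx":0,"wy":0,"wz":0,"jaw":0},
  {"x":-0.15,"y":0,"z":0.94,"wx":0,"wy":0,"wz":0,"jaw":0},
  {"x":-0.15,"y":0,"z":0.94,"wx":0,"wy":0,"wz":0,"jaw":0},
  {"x":-0.15,"y":0,"z":0.94,"wx":0,"wy":0,"wz":0,"jaw":0},
  {"x":0,"y":0,"z":0,"wx":0,"wy":0,"wz":0,"jaw":0},
])

```text
time_s: 5.75
ee_pos: [0.5882, 0.0329, 0.1176]
eef_rot: [3.134, 0.753, 2.86]
force: [0.2, 0.0, -0.6]
grip_width: 0.0003
```

```bash
python3 where.py 14 0 60
python3 - <<'E'
from h import *
cv2.imwrite("pics/w3.png",ctrl.camera("wrist"));im=ctrl.camera("scene");cv2.imwrite("pics/s3.png",cv2.resize(im[100:320,150:443],(800,600),interpolation=cv2.INTER_CUBIC))
E
```

```text
box frame TCP mm [-26.1  -2.5 117.6] rot [3.134 0.753 2.86 ] q [ 0.11  0.24  2.03 -1.03  0.3  -0.27] F [ 0.2  0.  -0.6] t 5.75
tool units to [14.0, 0.0, 60.0] [0.51 0.09 3.47]
```

View pics/w3.png

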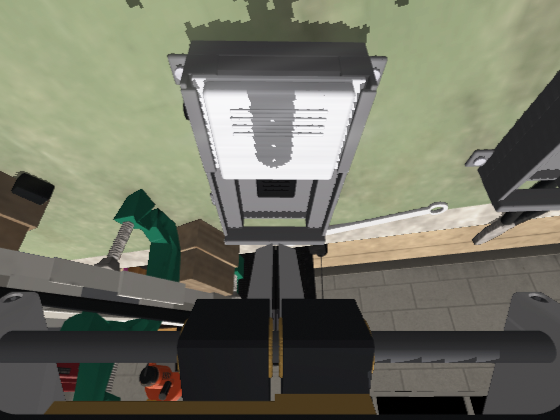

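View pics/s3.png

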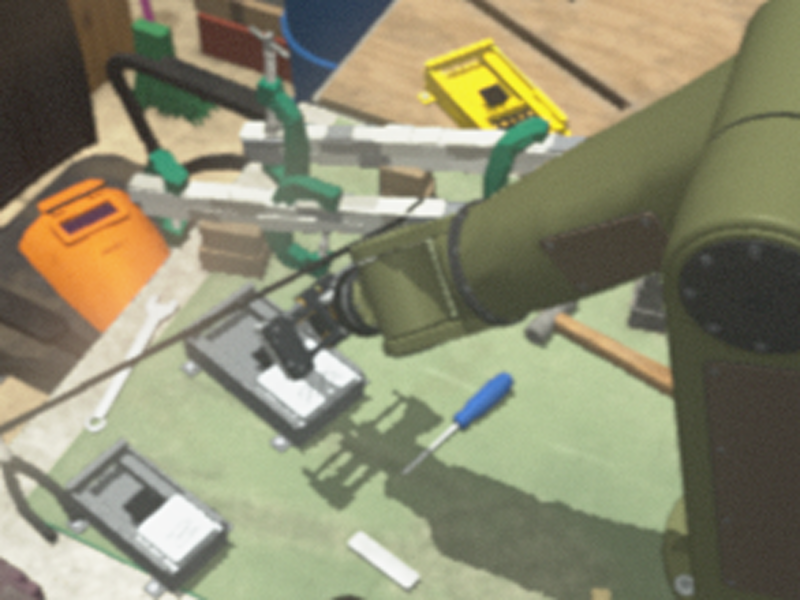

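```bash
cat > kin.py <<'E'
from h import *
D=[([1.11237625,.300474773,1.52157906,-2.9e-5,1.32067892,-.0665771576],[.20992492,.50808333,.20488517],[-3.14045319,-4.7e-5,2.74975699]),
([.26775338,-.11433448,2.02734349,-.26377481,.89635348,-.89403449],[.43901085,.10124202,.20498458],[3.14154887,.40304953,2.86332437]),
([.37,-.24,2.29,-.88,.6,-.3],[.4336,.0798,.2042],[-3.139,.802,2.863])]
Rz=lambda a:R.from_euler('z',a).as_matrix(); Ry=lambda a:R.from_euler('y',a).as_matrix()
def rot(q): return Rz(q[0])@Ry(q[1]+q[2])@Rz(q[3])@Ry(q[4])@Rz(q[5])
def pos(q,p):
    a,h,u,e,f,L=p
    A=Rz(q[0])@(np.array([a,0,h])+Ry(q[1])@[0,0,u]+Ry(q[1]+q[2])@[e,0,f])
    return A+rot(q)@[0,0,L]
if __name__=="__main__":
    o=ctrl.get_obs(); D.append((o["qpos"],o["ee_pos"],o["eef_rot"]))
    for q,p,r in D: print((rot(q).T@R.from_euler('xyz',r).as_matrix()).round(2).tolist())
    r=least_squares(lambda p:np.ravel([pos(q,p)-x for q,x,_ in D])+0,[.1,.4,.4,0,.4,.2])
    print(r.x.round(4),r.fun.round(4)); np.save("kp.npy",r.x)
E
python3 kin.py
```

```text
[[0.0, -1.0, 0.0], [1.0, 0.0, -0.0], [0.0, 0.0, 1.0]]
[[0.0, -1.0, 0.0], [1.0, 0.0, 0.0], [-0.0, 0.0, 1.0]]
[[-0.0, -1.0, -0.0], [1.0, -0.0, -0.01], [0.01, -0.0, 1.0]]
[[0.0, -1.0, -0.0], [1.0, 0.0, 0.0], [0.0, -0.0, 1.0]]
[ 0.1159  0.0524  0.3662 -0.0551  0.3203  0.1669] [ 0.0326 -0.0167  0.0041  0.0042 -0.0149  0.0021 -0.0037  0.009  -0.0117
  0.0018 -0.01    0.0056]
```

```bash
cat >> kin.py <<'E'
def pos2(q,p):
    a,h,u,e,f,L,g,w,v=p
    M=Rz(q[0])@Ry(q[1]+q[2])@Rz(q[3])
    A=Rz(q[0])@(np.array([a,g,h])+Ry(q[1])@[0,0,u]+Ry(q[1]+q[2])@[e,0,f])
    return A+M@[v,w,0]+rot(q)@[0,0,L]
if __name__=="__main__":
    q0=D[0][0]
    S=lambda p:np.r_[np.ravel([(pos2(q,p)-x)*(1 if i!=2 else .1) for i,(q,x,_) in enumerate(D)]),1e-4*(p[:6]-[.1,.4,.4,0,.4,.2])]
    r=least_squares(S,[.1,.4,.4,0,.4,.2,0,0,0]); print(r.x.round(4),r.fun[:12].round(4))
    r=least_squares(lambda p:S(np.r_[p,0]),[.1,.4,.4,0,.4,.2,0,0]); print(r.x.round(4),r.fun[:12].round(4)); np.save("kp.npy",np.r_[r.x,0])
E
python3 kin.py | tail -4
```

```text
0.     -0.     -0.    ]
[-8.000e-04  2.222e-01  4.243e-01  4.140e-02  4.484e-01  2.711e-01
  3.680e-02 -2.000e-04] [-0.      0.     -0.      0.     -0.      0.     -0.0003  0.     -0.0003
  0.      0.      0.    ]
```

```bash
cat > srch.py <<'E'
from kin import *
kp=np.load("kp.npy"); B=[.614,.028,-.285]
C=np.array([(.788,.432,.201),(.641,.12,.181),(.606,.03,.167),(.515,-.2,.144)])
C=np.concatenate([np.linspace(C[i],C[i+1],60) for i in range(3)])
def Rt(th,az,rho):
    zx=np.array([np.sin(th)*np.cos(az),np.sin(th)*np.sin(az),-np.cos(th)])
    y=np.array([-np.sin(az),np.cos(az),0]); x=np.cross(y,zx); return np.c_[x,y,zx]@Rz(rho)
T=np.array([[0,-1,0],[1,0,0],[0,0,1.]])
def ik(P,M,q0):
    f=lambda q:np.r_[pos2(q,kp)-P,.3*(rot(q)@T-M).ravel()]
    r=least_squares(f,q0,bounds=([-3.03,-.79,.23,-1.04,0.0,-2.55],[3.03,2.21,2.52,4.18,3.07,2.55])); return r.x,np.abs(r.fun).max()
def dbox(p,lo,hi):
    d=np.maximum(np.maximum(lo-p,p-hi),0); return np.linalg.norm(d,axis=1)
def cable(P,M):
    l=(C-P)@M
    return min(dbox(l,[-.0375,-.0885,-.22],[.0375,.0885,-.0968]).min(), dbox(l,[-.015,-.02,-.1],[.015,.02,0]).min(), dbox(l,[-.05,-.05,-.30],[.05,.05,-.2]).min())
def hood(P,M):  # hood top surface pts vs finger
    g=np.array([(x,y,.052) for x in np.linspace(-.1,-.02,30) for y in np.linspace(-.043,.043,30)])
    l=(box2w(B,g)-P)@M
    return min(dbox(l,[-.009,-.013,-.1],[.009,.013,0]).min(),dbox(l,[-.0375,-.0885,-.3],[.0375,.0885,-.0968]).min())
def place(M,bx,by,zlow):
    cs=np.array([(sx*.008,sy*.0125,0) for sx in(-1,1) for sy in(-1,1)])@M.T
    i=cs[:,2].argmin(); return box2w(B,[(bx,by,0)])[0]+[0,0,zlow]-np.r_[cs[cs[:,2]<cs[i,2]+1e-4].mean(0)]
if __name__=="__main__":
    q0=[.1,.35,1.95,-.5,.4,-.3]
    for th in (.6,.65,.7,.75,.8):
      for az in (-.4,-.28,-.2,-.1,0):
        for rho in (-.2,-.1,0,.1):
          M=Rt(th,az,rho); P=place(M,.010,0,.031); c=cable(P,M);h=hood(P,M)
          if c<.028 or h<.004: continue
          q,e=ik(P,M,q0)
          if e<.003 and q[3]>-1.02: print(th,az,rho,"cable %.3f hood %.3f"%(c,h),q.round(2),P.round(3))
E
python3 srch.py
sed -i 's/c<.028 or h<.004/c<.012 or h<.002/; s/e<.003 and q\[3\]>-1.02/True/; s/q.round(2),P/"e %.4f"%e,q.round(2),P/' srch.py; python3 srch.py|head -70
```

```text
0.6 -0.4 0 cable 0.014 hood 0.011 e 0.0000 [ 0.09  0.49  1.84 -0.8   0.38 -0.39] [0.63  0.023 0.036]
0.6 -0.4 0.1 cable 0.012 hood 0.012 e 0.0000 [ 0.11  0.5   1.82 -0.8   0.4  -0.28] [0.635 0.033 0.036]
0.6 -0.28 0.1 cable 0.013 hood 0.012 e 0.0000 [ 0.08  0.48  1.85 -0.71  0.31 -0.49] [0.634 0.034 0.036]
0.65 -0.4 0 cable 0.019 hood 0.009 e 0.0000 [ 0.1   0.48  1.87 -1.    0.35 -0.19] [0.629 0.023 0.036]
0.65 -0.4 0.1 cable 0.019 hood 0.010 e 0.0000 [ 0.12  0.49  1.85 -0.98  0.37 -0.09] [0.635 0.033 0.037]
0.65 -0.28 0.1 cable 0.019 hood 0.010 e 0.0000 [ 0.09  0.48  1.88 -0.93  0.28 -0.26] [0.634 0.034 0.037]
0.65 -0.2 0.1 cable 0.014 hood 0.010 e 0.0000 [ 0.07  0.47  1.9  -0.84  0.21 -0.43] [0.633 0.035 0.037]
0.7 -0.4 -0.1 cable 0.015 hood 0.009 e 0.0070 [ 0.08  0.47  1.89 -1.04  0.34 -0.27] [0.626 0.012 0.037]
0.7 -0.4 0 cable 0.025 hood 0.007 e 0.0070 [ 0.11  0.48  1.87 -1.04  0.36 -0.15] [0.629 0.023 0.036]
0.7 -0.4 0.1 cable 0.025 hood 0.008 e 0.0062 [ 0.13  0.49  1.86 -1.04  0.37 -0.03] [0.635 0.033 0.037]
0.7 -0.28 0 cable 0.016 hood 0.008 e 0.0054 [ 0.07  0.46  1.91 -1.04 
[... 1702 characters left out ...]
able 0.027 hood 0.005 e 0.0214 [ 0.06  0.44  1.9  -1.04  0.23 -0.28] [0.629 0.024 0.037]
0.8 -0.28 0.1 cable 0.036 hood 0.005 e 0.0209 [ 0.08  0.45  1.89 -1.04  0.25 -0.17] [0.633 0.035 0.038]
0.8 -0.2 0 cable 0.022 hood 0.004 e 0.0194 [ 0.03  0.43  1.93 -1.04  0.14 -0.37] [0.629 0.024 0.037]
0.8 -0.2 0.1 cable 0.031 hood 0.005 e 0.0193 [ 0.05  0.44  1.91 -1.04  0.17 -0.25] [0.632 0.035 0.038]
0.8 -0.1 0 cable 0.015 hood 0.004 e 0.0155 [-0.01  0.43  1.96 -1.04  0.04 -0.47] [0.629 0.025 0.037]
0.8 -0.1 0.1 cable 0.024 hood 0.004 e 0.0158 [ 0.01  0.43  1.94 -1.04  0.06 -0.35] [0.631 0.036 0.038]
0.8 0 0.1 cable 0.017 hood 0.003 e 0.0133 [ 0.    0.43  1.96  1.08  0.   -2.55] [0.63  0.037 0.038]
```

Run:
```python
from srch import *
z=np.load("cw2.npz"); c=(z["K"],z["o"],z["a"])
u=proj("",C,c)
for i in range(0,180,6): print(C[i].round(3),u[i].round())
q0=[.1,.45,1.9,-.8,.3,-.3]
for th in (.63,.66):
  for az in (-.35,-.3,-.25):
    for rho in (.05,.1,.15,.2):
      for bx in(.004,):
        M=Rt(th,az,rho);P=place(M,bx,0,.031);q,e=ik(P,M,q0);print(th,az,rho,"%.3f %.3f %.4f"%(cable(P,M),hood(P,M),e),q.round(2))
```

```text
[0.788 0.432 0.201] [592. 316.]
[0.773 0.4   0.199] [570. 314.]
[0.758 0.369 0.197] [547. 311.]
[0.743 0.337 0.195] [524. 309.]
[0.728 0.305 0.193] [500. 306.]
[0.713 0.273 0.191] [476. 304.]
[0.698 0.242 0.189] [451. 301.]
[0.683 0.21  0.187] [426. 299.]
[0.668 0.178 0.185] [400. 296.]
[0.653 0.146 0.183] [374. 293.]
[0.641 0.12  0.181] [352. 291.]
[0.637 0.111 0.18 ] [344. 290.]
[0.634 0.102 0.178] [336. 288.]
[0.63  0.093 0.177] [328. 287.]
[0.627 0.083 0.175] [320. 286.]
[0.623 0.074 0.174] [312. 284.]
[0.62  0.065 0.172] [305. 283.]
[0.616 0.056 0.171] [297. 282.]
[0.613 0.047 0.17 ] [289. 280.]
[0.609 0.038 0.168] [281. 279.]
[0.606 0.03  0.167] [274. 278.]
[0.597 0.007 0.165] [254. 276.]
[ 0.587 -0.017  0.162] [234. 273.]
[ 0.578 -0.04   0.16 ] [213. 271.]
[ 0.569 -0.064  0.158] [193. 268.]
[ 0.56  -0.087  0.155] [172. 266.]
[ 0.55  -0.11   0.153] [151. 263.]
[ 0.541 -0.134  0.151] [130. 261.]
[ 0.532 -0.157  0.148] [109. 258.]
[ 0.523 -0.181  0.146] [ 88. 256.]
0.63 -0.35 0.05 0.023 0.006 0.0000 [ 0.11  0.48  1.87 -0.9   0.34 -0.26]
0.63 -0.35 0.1 0.025 0.006 0.0000 [ 0.11  0
[... 915 characters left out ...]
3 0.005 0.0000 [ 0.12  0.48  1.88 -1.03  0.33 -0.04]
0.66 -0.35 0.2 0.019 0.005 0.0000 [ 0.11  0.48  1.88 -1.03  0.33  0.01]
0.66 -0.3 0.05 0.023 0.005 0.0000 [ 0.1   0.47  1.9  -1.02  0.29 -0.19]
0.66 -0.3 0.1 0.026 0.005 0.0000 [ 0.1   0.47  1.9  -1.02  0.29 -0.15]
0.66 -0.3 0.15 0.027 0.005 0.0000 [ 0.1   0.47  1.9  -1.01  0.29 -0.1 ]
0.66 -0.3 0.2 0.022 0.005 0.0000 [ 0.1   0.47  1.9  -1.01  0.29 -0.06]
0.66 -0.25 0.05 0.020 0.005 0.0000 [ 0.09  0.46  1.91 -0.99  0.25 -0.27]
0.66 -0.25 0.1 0.023 0.005 0.0000 [ 0.09  0.46  1.91 -0.99  0.25 -0.23]
0.66 -0.25 0.15 0.027 0.005 0.0000 [ 0.09  0.46  1.91 -0.98  0.25 -0.18]
0.66 -0.25 0.2 0.025 0.005 0.0000 [ 0.08  0.46  1.91 -0.98  0.24 -0.14]
```

Run:
```python
import cv2
a=cv2.imread('pics/w2.png')[220:320,90:530]; cv2.imwrite('pics/w2d.png',cv2.resize(a,(800,182),interpolation=cv2.INTER_CUBIC))
```

```text
(no output)
```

View pics/w2d.png

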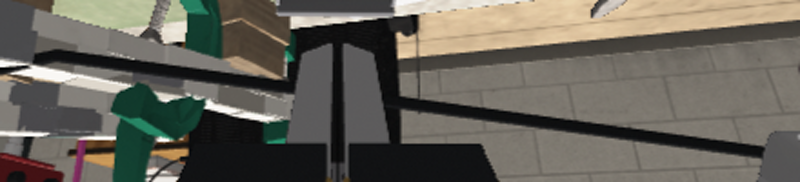

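```bash
sed -i 's/^C=np.concatenate/C[1:,2]-=.010\nC=np.concatenate/' srch.py
python3 - <<'E'
from srch import *
q0=[.1,.45,1.9,-.8,.3,-.3]
for th in (.62,.64,.66):
  for az in (-.35,-.3,-.25,-.2):
    for rho in (.08,.12,.16):
      for bx in(.004,):
        M=Rt(th,az,rho);P=place(M,bx,0,.031);q,e=ik(P,M,q0);print(th,az,rho,"%.3f %.3f %.4f"%(cable(P,M),hood(P,M),e),q.round(2))
o=ctrl.get_obs(); M=R.from_euler('xyz',o["eef_rot"]).as_matrix(); print("now",cable(o["ee_pos"],M),hood(o["ee_pos"],M))
E
```

```text
0.62 -0.35 0.08 0.018 0.006 0.0000 [ 0.11  0.48  1.86 -0.86  0.35 -0.28]
0.62 -0.35 0.12 0.016 0.006 0.0000 [ 0.11  0.48  1.86 -0.86  0.35 -0.24]
0.62 -0.35 0.16 0.012 0.006 0.0000 [ 0.11  0.48  1.86 -0.86  0.35 -0.2 ]
0.62 -0.3 0.08 0.015 0.006 0.0000 [ 0.1   0.47  1.87 -0.83  0.31 -0.36]
0.62 -0.3 0.12 0.017 0.006 0.0000 [ 0.09  0.47  1.87 -0.82  0.31 -0.32]
0.62 -0.3 0.16 0.015 0.006 0.0000 [ 0.09  0.47  1.87 -0.82  0.31 -0.29]
0.62 -0.25 0.08 0.011 0.006 0.0000 [ 0.08  0.47  1.88 -0.78  0.27 -0.46]
0.62 -0.25 0.12 0.014 0.006 0.0000 [ 0.08  0.47  1.88 -0.77  0.27 -0.43]
0.62 -0.25 0.16 0.017 0.006 0.0000 [ 0.08  0.47  1.88 -0.77  0.27 -0.39]
0.62 -0.2 0.08 0.008 0.006 0.0000 [ 0.07  0.46  1.89 -0.7   0.24 -0.59]
0.62 -0.2 0.12 0.011 0.006 0.0000 [ 0.07  0.46  1.89 -0.7   0.24 -0.55]
0.62 -0.2 0.16 0.014 0.006 0.0000 [ 0.06  0.46  1.89 -0.69  0.24 -0.51]
0.64 -0.35 0.08 0.020 0.006 0.0000 [ 0.11  0.48  1.87 -0.94  0.34 -0.19]
0.64 -0.35 0.12 0.018 0.006 0.0000 [ 0.11  0.48  1.87 -0.94  0.34 -0.16]
0.64 -0.35 0.16 0.014 0.006 0.0000 [ 0.11  0.48  1.87 -0.94  0.34 -0.12]
0.64 -0.3 0
[... 854 characters left out ...]
.03]
0.66 -0.3 0.08 0.019 0.005 0.0000 [ 0.1   0.47  1.9  -1.02  0.29 -0.17]
0.66 -0.3 0.12 0.022 0.005 0.0000 [ 0.1   0.47  1.9  -1.02  0.29 -0.13]
0.66 -0.3 0.16 0.020 0.005 0.0000 [ 0.1   0.47  1.9  -1.01  0.29 -0.09]
0.66 -0.25 0.08 0.016 0.005 0.0000 [ 0.09  0.46  1.91 -0.99  0.25 -0.25]
0.66 -0.25 0.12 0.018 0.005 0.0000 [ 0.09  0.46  1.91 -0.98  0.25 -0.21]
0.66 -0.25 0.16 0.021 0.005 0.0000 [ 0.09  0.46  1.91 -0.98  0.25 -0.17]
0.66 -0.2 0.08 0.012 0.005 0.0000 [ 0.07  0.46  1.92 -0.94  0.21 -0.35]
0.66 -0.2 0.12 0.015 0.005 0.0000 [ 0.07  0.46  1.92 -0.93  0.21 -0.31]
0.66 -0.2 0.16 0.018 0.005 0.0000 [ 0.07  0.46  1.92 -0.93  0.21 -0.28]
now 0.02291613933365409 0.060058501470538726
```

```bash
cat > go.py <<'E'
from srch import *
def plan(Mt,Pt,N=8):
    o=ctrl.get_obs(); M=R.from_euler('xyz',o["eef_rot"]).as_matrix(); P=o["ee_pos"]
    rv=R.from_matrix(M.T@Mt).as_rotvec(); 
    print("t",o["time_s"],"P",P.round(4),"F",o["force"].round(1),"rotate units",(rv/.08).round(2),"shift units in target-tool axes",(Mt.T@(Pt-P)/.02).round(2),"in now axes",(M.T@(Pt-P)/.02).round(2))
    for k in range(N+1):
        s=k/N; Mk=M@R.from_rotvec(rv*s).as_matrix(); Pk=P+s*(Pt-P); q,e=ik(Pk,Mk,[.1,.45,1.9,-.8,.3,-.3])
        print("  %.2f cable %.3f hood %.3f ik %.4f"%(s,cable(Pk,Mk),hood(Pk,Mk),e),q.round(2))
E
python3 - <<'E'
from go import *
M=Rt(.65,-.3,.1); plan(M,place(M,.004,0,.052))
E
```

```text
t 5.85 P [0.5863 0.0338 0.1183] F [-0.2 -0.5  0. ] rotate units [0.32 1.29 1.44] shift units in target-tool axes [0.34 0.69 3.61] in now axes [0.63 0.65 3.58]
  0.00 cable 0.023 hood 0.060 ik 0.0000 [ 0.11  0.23  2.04 -1.04  0.3  -0.26]
  0.12 cable 0.025 hood 0.052 ik 0.0000 [ 0.11  0.26  2.02 -1.02  0.3  -0.26]
  0.25 cable 0.026 hood 0.045 ik 0.0000 [ 0.11  0.28  2.   -1.    0.3  -0.27]
  0.38 cable 0.027 hood 0.037 ik 0.0000 [ 0.11  0.31  1.98 -0.98  0.31 -0.27]
  0.50 cable 0.029 hood 0.030 ik 0.0000 [ 0.11  0.33  1.96 -0.96  0.31 -0.28]
  0.62 cable 0.029 hood 0.024 ik 0.0000 [ 0.11  0.36  1.95 -0.93  0.31 -0.29]
  0.75 cable 0.024 hood 0.020 ik 0.0000 [ 0.1   0.38  1.93 -0.91  0.31 -0.3 ]
  0.88 cable 0.016 hood 0.019 ik 0.0000 [ 0.1   0.41  1.91 -0.88  0.32 -0.31]
  1.00 cable 0.010 hood 0.018 ik 0.0000 [ 0.1   0.43  1.89 -0.85  0.32 -0.32]
```

Run:
```python
from go import *
M=Rt(.65,-.3,.1); plan(M,place(M,-.008,0,.052),6)
a=place(M,-.008,0,.052);b=place(M,.004,0,.030); print((M.T@(b-a)/.02).round(2))
for s in (0,.25,.5,.75,1): P=a+s*(b-a); print(cable(P,M),hood(P,M),P)
```

```text
t 5.85 P [0.5863 0.0338 0.1183] F [-0.2 -0.5  0. ] rotate units [0.32 1.29 1.44] shift units in target-tool axes [0.81 0.63 3.25] in now axes [1.07 0.66 3.17]
  0.00 cable 0.023 hood 0.060 ik 0.0000 [ 0.11  0.23  2.04 -1.04  0.3  -0.26]
  0.17 cable 0.027 hood 0.050 ik 0.0000 [ 0.11  0.26  2.02 -1.02  0.3  -0.26]
  0.33 cable 0.030 hood 0.040 ik 0.0000 [ 0.11  0.29  2.   -0.99  0.31 -0.26]
  0.50 cable 0.033 hood 0.030 ik 0.0000 [ 0.11  0.32  1.98 -0.97  0.31 -0.26]
  0.67 cable 0.036 hood 0.020 ik 0.0000 [ 0.11  0.35  1.96 -0.94  0.31 -0.26]
  0.83 cable 0.029 hood 0.012 ik 0.0000 [ 0.11  0.38  1.94 -0.91  0.31 -0.27]
  1.00 cable 0.022 hood 0.009 ik 0.0000 [ 0.11  0.41  1.92 -0.88  0.32 -0.28]
[ 0.19 -0.01  1.24]
0.021800485697144024 0.00858302437448382 [0.61676514 0.03920206 0.05757253]
0.019399418575789234 0.0076615720862884375 [0.61964412 0.03835859 0.05207253]
0.01831409715027111 0.006745691689744121 [0.62252311 0.03751511 0.04657253]
0.01902629605648872 0.005830862623023363 [0.62540209 0.03667164 0.04107253]
0.01996663210599152 0.004890526573520576 [0.62828108 0.03582817 0.03557253]
```

Run:
```python
from go import *
M=Rt(.65,-.3,.1); plan(M,place(M,-.008,-.008,.052),4)
a=place(M,-.008,-.008,.052);b=place(M,.004,-.008,.030); print((M.T@(b-a)/.02).round(2),b)
for s in (0,.25,.5,.75,1): P=a+s*(b-a); print(cable(P,M),hood(P,M),P)
```

```text
t 5.85 P [0.5863 0.0338 0.1183] F [-0.2 -0.5  0. ] rotate units [0.32 1.29 1.44] shift units in target-tool axes [0.77 0.23 3.25] in now axes [1.07 0.26 3.16]
  0.00 cable 0.023 hood 0.060 ik 0.0000 [ 0.11  0.23  2.04 -1.04  0.3  -0.26]
  0.25 cable 0.028 hood 0.045 ik 0.0000 [ 0.11  0.28  2.01 -1.    0.3  -0.26]
  0.50 cable 0.033 hood 0.030 ik 0.0000 [ 0.1   0.32  1.98 -0.97  0.3  -0.27]
  0.75 cable 0.033 hood 0.015 ik 0.0000 [ 0.1   0.36  1.95 -0.93  0.3  -0.28]
  1.00 cable 0.021 hood 0.009 ik 0.0000 [ 0.09  0.41  1.93 -0.88  0.31 -0.3 ]
[ 0.19 -0.01  1.24] [0.62603182 0.02815088 0.03557253]
0.02099802807125465 0.008551870183523323 [0.61451588 0.03152477 0.05757253]
0.018567150948742204 0.007611386973065319 [0.61739486 0.03068129 0.05207253]
0.017317240667989987 0.006671050850031326 [0.62027385 0.02983782 0.04657253]
0.01798853602196194 0.005730714800528535 [0.62315283 0.02899435 0.04107253]
0.018928872071464736 0.004790378751025745 [0.62603182 0.02815088 0.03557253]
```

Go to the pre-press pose in 8 rows.

Call:
carry_out([
  {"x":0.12,"y":0.03,"z":0.4,"wx":0.04,"wy":0.16,"wz":0.18,"jaw":0},
  {"x":0.12,"y":0.03,"z":0.4,"wx":0.04,"wy":0.16,"wz":0.18,"jaw":0},
  {"x":0.12,"y":0.03,"z":0.4,"wx":0.04,"wy":0.16,"wz":0.18,"jaw":0},
  {"x":0.12,"y":0.03,"z":0.4,"wx":0.04,"wy":0.16,"wz":0.18,"jaw":0},
  {"x":0.12,"y":0.03,"z":0.4,"wx":0.04,"wy":0.16,"wz":0.18,"jaw":0},
  {"x":0.12,"y":0.03,"z":0.4,"wx":0.04,"wy":0.16,"wz":0.18,"jaw":0},
  {"x":0.12,"y":0.03,"z":0.4,"wx":0.04,"wy":0.16,"wz":0.18,"jaw":0},
  {"x":0,"y":0,"z":0,"wx":0,"wy":0,"wz":0,"jaw":0},
])

```text
time_s: 6.52
ee_pos: [0.6107, 0.0324, 0.0638]
eef_rot: [3.072, 0.659, 2.733]
force: [0.8, -0.4, -0.0]
grip_width: 0.0
```

Run:
```python
from go import *
M=Rt(.65,-.3,.1); plan(M,place(M,-.008,-.008,.052),1)
p=ctrl.camera_params("wrist");c=(np.array(p["mtx"]),np.array(p["origin"]),p["attitude"])
im=ctrl.camera("wrist");cv2.imwrite("pics/w4.png",im)
s=ctrl.camera("top");cv2.imwrite("pics/t4.png",cv2.resize(s[130:280,130:330],(800,600),interpolation=cv2.INTER_CUBIC))
u=proj("",C,c)
print([(C[i].round(3).tolist(),u[i].round().tolist()) for i in range(30,180,18)])
```

```text
t 6.5167 P [0.6107 0.0324 0.0638] F [ 0.8 -0.4 -0. ] rotate units [0.05 0.15 0.18] shift units in target-tool axes [0.03 0.01 0.36] in now axes [0.04 0.01 0.36]
  0.00 cable 0.027 hood 0.009 ik 0.0000 [ 0.1   0.39  1.94 -0.91  0.3  -0.28]
  1.00 cable 0.021 hood 0.009 ik 0.0000 [ 0.09  0.41  1.93 -0.88  0.31 -0.3 ]
[([0.713, 0.273, 0.186], [849.0, 473.0]), ([0.668, 0.178, 0.177], [634.0, 466.0]), ([0.637, 0.111, 0.17], [474.0, 458.0]), ([0.627, 0.083, 0.165], [406.0, 451.0]), ([0.616, 0.056, 0.161], [339.0, 443.0]), ([0.606, 0.03, 0.157], [278.0, 436.0]), ([0.578, -0.04, 0.15], [114.0, 429.0]), ([0.55, -0.11, 0.143], [-47.0, 421.0]), ([0.523, -0.181, 0.136], [-206.0, 414.0])]
```

View pics/w4.png

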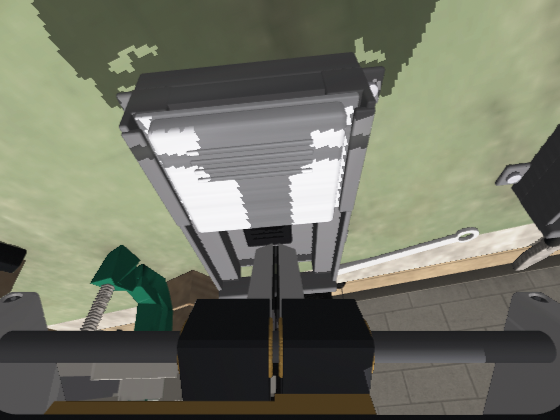

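View pics/t4.png

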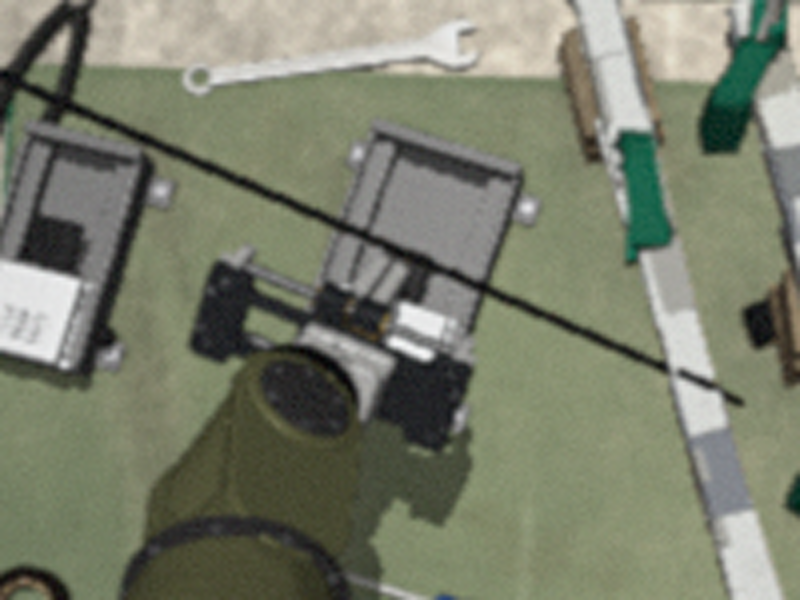

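Run:
```python
from go import *
o=ctrl.get_obs(); P=o["ee_pos"]; M=R.from_euler('xyz',o["eef_rot"]).as_matrix()
import where; where.where()
ct=cam("top"); f=lambda X:((proj("",X,ct)-130)*4).round().tolist()
print("tip corners",f([P+M@[sx*.008,sy*.0125,0] for sx in(-1,1) for sy in (-1,1)]),"tab",f(box2w(B,[(.001,0,.043),(-.017,-.017,.043),(.019,.017,.043)])))
print(f(box2w(B,[(.1,.056,.052),(.1,-.056,.052)])))
```

```text
box frame TCP mm [-4.7  3.3 64.9] rot [3.072 0.661 2.734] q [ 0.1   0.38  1.94 -0.91  0.3  -0.28] F [0.1 0.4 0.6] t 6.6167
tip corners [[411.0, 267.0], [377.0, 253.0], [404.0, 286.0], [371.0, 272.0]] tab [[401.0, 270.0], [416.0, 301.0], [387.0, 239.0]]
[[370.0, 114.0], [520.0, 161.0]]
```

Run:
```python
from go import *
z=np.load("cw2.npz"); c=(z["K"],z["o"],z["a"])
f=lambda X:((proj("",box2w(B,X),c)-[215,110])*4.8).round().tolist()
print("tabfront",f([(.019,-.017,.043),(.019,.017,.043)]),"hoodfront",f([(-.02,-.043,.052),(-.02,.043,.052)]),"stop near/far top",f([(.09,-.036,.052),(.09,.036,.052),(.1,-.056,.052),(.1,.056,.052)]),"ledge end at stop",f([(.09,-.05,.036)]), "hood rear",f([(-.1,-.043,.052)]))
W=[((75,68),(-.1,-.056,0)),((508,68),(-.1,.056,0)),((118,215),(-.1,-.043,.052)),((468,217),(-.1,.043,.052)),((143,395),(-.02,-.043,.052)),((440,393),(-.02,.043,.052)),((236,436),(.019,-.017,.043)),((343,436),(.019,.017,.043)),((130,562),(.1,-.056,.052)),((442,562),(.1,.056,.052))]
wu=np.array([a for a,_ in W]);wp=np.array([a for _,a in W],float)
g=lambda p:((proj("",box2w(p,wp),c)-[215,110])*4.8-wu).ravel()
r=least_squares(g,B,loss="soft_l1",f_scale=3);print(r.x.round(4),g(r.x).reshape(-1,2).round(0).tolist())
```

```text
tabfront [[233.0, 444.0], [341.0, 445.0]] hoodfront [[138.0, 403.0], [436.0, 404.0]] stop near/far top [[185.0, 566.0], [387.0, 567.0], [131.0, 578.0], [440.0, 579.0]] ledge end at stop [[148.0, 526.0]] hood rear [[109.0, 226.0]]
[ 0.6105  0.0298 -0.2888] [[-2.0, -14.0], [5.0, -11.0], [-6.0, 1.0], [6.0, 1.0], [-3.0, 0.0], [0.0, 4.0], [-1.0, 2.0], [0.0, 3.0], [1.0, 11.0], [0.0, 13.0]]
```

```bash
sed -i 's/B=\[.614,.028,-.285\]/B=[.6105,.0298,-.289]/' srch.py; sed -i 's/\[.614,.028\]);psi=-.285/[.6105,.0298]);psi=-.289/' where.py
python3 - <<'E'
from go import *
M=R.from_euler('xyz',ctrl.get_obs()["eef_rot"]).as_matrix(); 
for z in (.046,.030): plan(M,place(M,.004,-.008,z),2)
E
```

```text
t 6.6167 P [0.6105 0.0325 0.0649] F [0.1 0.4 0.6] rotate units [0. 0. 0.] shift units in target-tool axes [-0.06  0.06  0.89] in now axes [-0.06  0.06  0.89]
  0.00 cable 0.027 hood 0.013 ik 0.0000 [ 0.1   0.38  1.94 -0.91  0.3  -0.28]
  0.50 cable 0.020 hood 0.014 ik 0.0000 [ 0.09  0.41  1.93 -0.93  0.29 -0.26]
  1.00 cable 0.014 hood 0.014 ik 0.0000 [ 0.09  0.43  1.92 -0.96  0.29 -0.24]
t 6.6167 P [0.6105 0.0325 0.0649] F [0.1 0.4 0.6] rotate units [0. 0. 0.] shift units in target-tool axes [0.43 0.02 1.52] in now axes [0.43 0.02 1.52]
  0.00 cable 0.027 hood 0.013 ik 0.0000 [ 0.1   0.38  1.94 -0.91  0.3  -0.28]
  0.50 cable 0.020 hood 0.009 ik 0.0000 [ 0.09  0.42  1.93 -0.98  0.28 -0.21]
  1.00 cable 0.022 hood 0.004 ik 0.0007 [ 0.09  0.46  1.92 -1.04  0.27 -0.15]
```

Call:
carry_out([
  {"x":0.09,"y":0,"z":0.3,"wx":0.01,"wy":0.05,"wz":0.06,"jaw":0},
  {"x":0.09,"y":0,"z":0.3,"wx":0.01,"wy":0.05,"wz":0.06,"jaw":0},
  {"x":0.09,"y":0,"z":0.3,"wx":0.01,"wy":0.05,"wz":0.06,"jaw":0},
  {"x":0,"y":0,"z":0,"wx":0,"wy":0,"wz":0,"jaw":0},
])

```text
time_s: 6.95
ee_pos: [0.6172, 0.031, 0.0468]
eef_rot: [3.064, 0.648, 2.717]
force: [-0.1, 0.8, 0.6]
grip_width: 0.0005
```

Run:
```python
from go import *
M=R.from_euler('xyz',ctrl.get_obs()["eef_rot"]).as_matrix(); 
plan(M,place(M,.004,-.008,.031),1)
import where; where.where()
```

```text
t 6.95 P [0.6172 0.031  0.0468] F [-0.1  0.8  0.6] rotate units [0. 0. 0.] shift units in target-tool axes [0.1  0.02 0.57] in now axes [0.1  0.02 0.57]
  0.00 cable 0.020 hood 0.007 ik 0.0000 [ 0.09  0.43  1.92 -0.94  0.29 -0.24]
  1.00 cable 0.022 hood 0.005 ik 0.0000 [ 0.09  0.46  1.91 -0.99  0.28 -0.19]
box frame TCP mm [ 6.1  3.  46.8] rot [3.064 0.648 2.717] q [ 0.09  0.43  1.92 -0.94  0.29 -0.23] F [-0.1  0.8  0.6] t 6.95
```

Call:
carry_out([
  {"x":0.04,"y":0,"z":0.15,"wx":0,"wy":0,"wz":0,"jaw":0},
  {"x":0.04,"y":0,"z":0.15,"wx":0,"wy":0,"wz":0,"jaw":0},
  {"x":0,"y":0,"z":0,"wx":0,"wy":0,"wz":0,"jaw":0},
])

```text
time_s: 7.2
ee_pos: [0.6197, 0.0306, 0.0419]
eef_rot: [3.064, 0.649, 2.717]
force: [-0.2, 0.3, 2.2]
grip_width: 0.0007
```

Call:
carry_out([
  {"x":0.06,"y":0,"z":0.12,"wx":0,"wy":0,"wz":0,"jaw":0},
  {"x":0.06,"y":0,"z":0.12,"wx":0,"wy":0,"wz":0,"jaw":0},
  {"x":0,"y":0,"z":0,"wx":0,"wy":0,"wz":0,"jaw":0},
])

```text
time_s: 7.45
ee_pos: [0.6207, 0.0305, 0.0368]
eef_rot: [3.064, 0.649, 2.717]
force: [-3.9, 0.5, 6.4]
grip_width: 0.0004
```

Call:
carry_out([
  {"x":0.09,"y":0,"z":0.12,"wx":0,"wy":0,"wz":0,"jaw":0},
  {"x":0,"y":0,"z":0,"wx":0,"wy":0,"wz":0,"jaw":0},
])

```text
time_s: 7.62
ee_pos: [0.6221, 0.0305, 0.0361]
eef_rot: [3.062, 0.653, 2.716]
force: [-2.5, -2.3, 17.2]
grip_width: 0.0006
```

Call:
carry_out([
  {"x":0.06,"y":0,"z":0.08,"wx":0,"wy":0,"wz":0,"jaw":0},
  {"x":0,"y":0,"z":0,"wx":0,"wy":0,"wz":0,"jaw":0},
])

```text
time_s: 7.78
ee_pos: [0.6229, 0.0305, 0.0355]
eef_rot: [3.061, 0.655, 2.715]
force: [-15.6, -2.2, 35.4]
grip_width: 0.0005
```

Call:
carry_out([
  {"x":-0.06,"y":0,"z":-0.1,"wx":0,"wy":0,"wz":0,"jaw":0},
  {"x":0,"y":0,"z":-0.3,"wx":0,"wy":0,"wz":0,"jaw":0},
  {"x":0,"y":0,"z":-0.9,"wx":0,"wy":0,"wz":0,"jaw":0},
  {"x":0,"y":0,"z":-0.9,"wx":0,"wy":0,"wz":0,"jaw":0},
  {"x":0,"y":0,"z":-0.9,"wx":0,"wy":0,"wz":0,"jaw":0},
  {"x":0,"y":0,"z":-0.9,"wx":0,"wy":0,"wz":0,"jaw":0},
  {"x":0,"y":0,"z":-0.9,"wx":0,"wy":0,"wz":0,"jaw":0},
  {"x":0,"y":0,"z":0,"wx":0,"wy":0,"wz":0,"jaw":0},
])

```text
time_s: 8.45
ee_pos: [0.5641, 0.0483, 0.1124]
eef_rot: [3.062, 0.65, 2.717]
force: [-0.1, -1.1, 0.1]
grip_width: 0.0003
```

Run:
```python
from go import *
import where; where.where()
p=ctrl.camera_params("wrist"); np.savez("cw5.npz",K=p["mtx"],o=p["origin"],a=p["attitude"])
im=ctrl.camera("wrist");cv2.imwrite("pics/w5.png",im)
M=Rt(.6,-.289,0)
for bx in(-.135,): plan(M,box2w(B,[(bx,0,.11)])[0],2)
```

```text
box frame TCP mm [-49.7   4.5 112.4] rot [3.062 0.65  2.717] q [ 0.14  0.21  2.02 -0.74  0.39 -0.41] F [-0.1 -1.1  0.1] t 8.45
t 8.5 P [0.5646 0.048  0.1113] F [0.1 0.6 0.6] rotate units [-0.01  0.68 -1.35] shift units in target-tool axes [ 3.58 -0.22 -2.37] in now axes [ 3.4  -0.6  -2.56]
  0.00 cable 0.048 hood 0.053 ik 0.0000 [ 0.14  0.22  2.02 -0.74  0.39 -0.41]
  0.50 cable 0.083 hood 0.053 ik 0.0000 [ 0.18  0.14  2.11 -0.71  0.42 -0.46]
  1.00 cable 0.121 hood 0.068 ik 0.0000 [ 0.22  0.06  2.18 -0.68  0.45 -0.51]
```

View pics/w5.png

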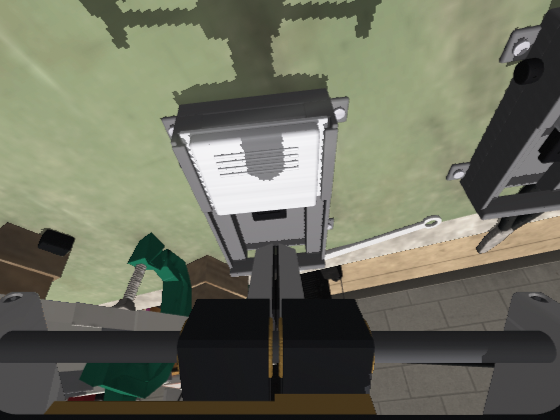

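Run:
```python
from go import *
M=Rt(.52,-.289,0)
A=box2w(B,[(-.135,0,.11)])[0]; S=box2w(B,[(-.135,0,.0445)])[0]; E=box2w(B,[(-.02,0,.0445)])[0]
plan(M,A,1)
print((M.T@(S-A)/.02).round(2),(M.T@(E-S)/.02).round(2))
for k in range(6):
    P=S+k/5*(E-S);q,e=ik(P,M,[.2,.2,2.1,-.7,.5,-.5]);print(P.round(3),"cable %.3f"%cable(P,M),e.round(4),q.round(2))
    lo=P+M@[0.0375,0,-.0968];lo2=P+M@[-0.0375,0,-.0968];print(lo.round(3),lo2.round(3))
```

```text
t 8.5 P [0.5646 0.048  0.1113] F [0.1 0.6 0.6] rotate units [ 0.05  1.68 -1.35] shift units in target-tool axes [ 3.76 -0.22 -2.08] in now axes [ 3.4  -0.6  -2.56]
  0.00 cable 0.048 hood 0.053 ik 0.0000 [ 0.14  0.22  2.02 -0.74  0.39 -0.41]
  1.00 cable 0.121 hood 0.068 ik 0.0000 [ 0.19  0.07  2.14 -0.49  0.52 -0.71]
[1.63 0.   2.84] [-4.99  0.    2.86]
[0.481 0.068 0.044] cable 0.138 0.0 [ 0.19  0.22  2.17 -0.71  0.36 -0.46]
[0.404 0.091 0.11 ] [0.466 0.073 0.147]
[0.503 0.062 0.044] cable 0.115 0.0 [ 0.17  0.25  2.13 -0.67  0.36 -0.53]
[0.426 0.085 0.11 ] [0.488 0.066 0.147]
[0.525 0.055 0.044] cable 0.092 0.0 [ 0.14  0.29  2.08 -0.63  0.36 -0.59]
[0.448 0.078 0.11 ] [0.51  0.06  0.147]
[0.547 0.049 0.044] cable 0.069 0.0 [ 0.12  0.33  2.02 -0.59  0.36 -0.66]
[0.47  0.072 0.11 ] [0.532 0.053 0.147]
[0.569 0.042 0.044] cable 0.046 0.0 [ 0.1   0.36  1.97 -0.54  0.37 -0.72]
[0.492 0.065 0.11 ] [0.554 0.046 0.147]
[0.591 0.035 0.044] cable 0.024 0.0 [ 0.08  0.4   1.91 -0.5   0.38 -0.78]
[0.514 0.058 0.11 ] [0.576 0.04  0.147]
```

Call:
carry_out([
  {"x":0.45,"y":-0.05,"z":-0.29,"wx":0.01,"wy":0.21,"wz":-0.17,"jaw":0},
  {"x":0.45,"y":-0.05,"z":-0.29,"wx":0.01,"wy":0.21,"wz":-0.17,"jaw":0},
  {"x":0.45,"y":-0.05,"z":-0.29,"wx":0.01,"wy":0.21,"wz":-0.17,"jaw":0},
  {"x":0.45,"y":-0.05,"z":-0.29,"wx":0.01,"wy":0.21,"wz":-0.17,"jaw":0},
  {"x":0.45,"y":-0.05,"z":-0.29,"wx":0.01,"wy":0.21,"wz":-0.17,"jaw":0},
  {"x":0.45,"y":-0.05,"z":-0.29,"wx":0.01,"wy":0.21,"wz":-0.17,"jaw":0},
  {"x":0.45,"y":-0.05,"z":-0.29,"wx":0.01,"wy":0.21,"wz":-0.17,"jaw":0},
  {"x":0.45,"y":-0.05,"z":-0.29,"wx":0.01,"wy":0.21,"wz":-0.17,"jaw":0},
  {"x":0,"y":0,"z":0,"wx":0,"wy":0,"wz":0,"jaw":0},
])

```text
time_s: 9.25
ee_pos: [0.4807, 0.0687, 0.1075]
eef_rot: [-3.136, 0.516, 2.854]
force: [0.5, 0.6, 0.0]
grip_width: 0.0004
```

```bash
python3 where.py -135 0 44.5
python3 - <<'E'
from go import *
p=ctrl.camera_params("wrist");c=(np.array(p["mtx"]),np.array(p["origin"]),p["attitude"]);np.savez("cw6.npz",K=p["mtx"],o=p["origin"],a=p["attitude"])
im=ctrl.camera("wrist");cv2.imwrite("pics/w6.png",im); cv2.imwrite("pics/w6c.png",cv2.resize(im[100:290,170:360],(600,600),interpolation=cv2.INTER_CUBIC))
f=lambda X:((proj("",box2w(B,X),c)-[170,100])*600/190).round().tolist()
print(f([(-.1,-.043,.052),(-.1,.043,.052),(-.02,-.043,.052),(-.02,.043,.052),(.1,-.056,.052),(.1,.056,.052),(.019,-.017,.032),(.019,-.017,.043)]))
E
```

```text
box frame TCP mm [-135.5    0.3  107.5] rot [-3.136  0.516  2.854] q [ 0.2   0.08  2.13 -0.5   0.52 -0.7 ] F [0.5 0.6 0. ] t 9.25
tool units to [-135.0, 0.0, 44.5] [1.53 0.   2.75]
[[175.0, 409.0], [488.0, 410.0], [204.0, 566.0], [460.0, 567.0], [201.0, 718.0], [464.0, 719.0], [288.0, 576.0], [287.0, 602.0]]
```

View pics/w6c.png

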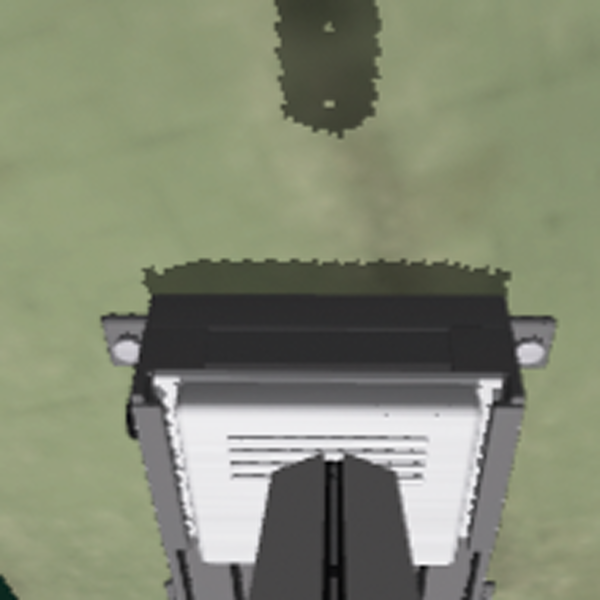

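Call:
carry_out([
  {"x":0.31,"y":0,"z":0.55,"wx":0,"wy":0,"wz":0,"jaw":0},
  {"x":0.31,"y":0,"z":0.55,"wx":0,"wy":0,"wz":0,"jaw":0},
  {"x":0.31,"y":0,"z":0.55,"wx":0,"wy":0,"wz":0,"jaw":0},
  {"x":0.31,"y":0,"z":0.55,"wx":0,"wy":0,"wz":0,"jaw":0},
  {"x":0.31,"y":0,"z":0.55,"wx":0,"wy":0,"wz":0,"jaw":0},
  {"x":0,"y":0,"z":0,"wx":0,"wy":0,"wz":0,"jaw":0},
])

```text
time_s: 9.8
ee_pos: [0.4809, 0.0681, 0.0426]
eef_rot: [-3.136, 0.515, 2.854]
force: [-0.3, -0.7, -0.2]
grip_width: 0.0006
```

```bash
python3 where.py -108 0 44.5; python3 -c "
import where
where.where([-10,0,44.5])"
```

```text
box frame TCP mm [-135.1   -0.2   42.6] rot [-3.136  0.515  2.854] q [ 0.2   0.22  2.17 -0.71  0.37 -0.46] F [-0.3 -0.7 -0.2] t 9.8
tool units to [-108.0, 0.0, 44.5] [-1.23  0.01  0.58]
box frame TCP mm [-135.1   -0.2   42.6] rot [-3.136  0.515  2.854] q [ 0.2   0.22  2.17 -0.71  0.37 -0.46] F [-0.3 -0.7 -0.2] t 9.8
tool units to [-10, 0, 44.5] [-5.49  0.02  3.  ]
```

Call:
carry_out([
  {"x":-0.31,"y":0,"z":0.14,"wx":0,"wy":0,"wz":0,"jaw":0},
  {"x":-0.31,"y":0,"z":0.14,"wx":0,"wy":0,"wz":0,"jaw":0},
  {"x":-0.31,"y":0,"z":0.14,"wx":0,"wy":0,"wz":0,"jaw":0},
  {"x":-0.31,"y":0,"z":0.14,"wx":0,"wy":0,"wz":0,"jaw":0},
  {"x":0,"y":0,"z":0,"wx":0,"wy":0,"wz":0,"jaw":0},
])

```text
time_s: 10.22
ee_pos: [0.5092, 0.0604, 0.0487]
eef_rot: [-3.139, 0.52, 2.852]
force: [0.6, 0.5, -0.8]
grip_width: 0.0006
```

Call:
carry_out([
  {"x":-0.22,"y":0,"z":0.12,"wx":0,"wy":0,"wz":0,"jaw":0},
  {"x":-0.22,"y":0,"z":0.12,"wx":0,"wy":0,"wz":0,"jaw":0},
  {"x":-0.22,"y":0,"z":0.12,"wx":0,"wy":0,"wz":0,"jaw":0},
  {"x":-0.22,"y":0,"z":0.12,"wx":0,"wy":0,"wz":0,"jaw":0},
])

```text
time_s: 10.55
ee_pos: [0.5272, 0.0549, 0.0483]
eef_rot: [-3.138, 0.518, 2.853]
force: [-0.1, -0.2, 1.5]
grip_width: 0.0003
```

```bash
python3 where.py -15 0 44.5
python3 - <<'E'
from h import *
im=ctrl.camera("wrist");cv2.imwrite("pics/w7.png",im)
E
```

```text
box frame TCP mm [-87.    0.4  48.3] rot [-3.138  0.518  2.853] q [ 0.14  0.29  2.07 -0.61  0.37 -0.61] F [-0.1 -0.2  1.5] t 10.55
tool units to [-15.0, 0.0, 44.5] [-3.03 -0.01  1.95]
```

View pics/w7.png

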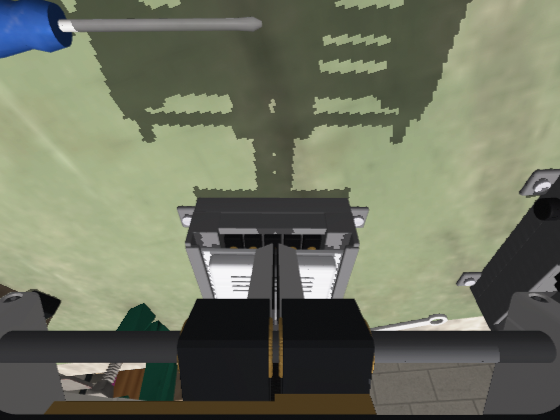

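Call:
carry_out([
  {"x":0.35,"y":0,"z":-0.2,"wx":0,"wy":0,"wz":0,"jaw":0},
  {"x":0,"y":0,"z":0,"wx":0,"wy":0,"wz":0,"jaw":0},
  {"x":0.12,"y":0,"z":0.22,"wx":0,"wy":0,"wz":0,"jaw":0},
  {"x":0,"y":0,"z":0,"wx":0,"wy":0,"wz":0,"jaw":0},
])

```text
time_s: 10.93
ee_pos: [0.5186, 0.0574, 0.0425]
eef_rot: [-3.137, 0.517, 2.854]
force: [-1.1, 0.1, 0.1]
grip_width: 0.0004
```

```bash
python3 where.py -15 0 44
python3 - <<'E'
from h import *
im=ctrl.camera("wrist");cv2.imwrite("pics/w8.png",cv2.resize(im[180:310,180:370],(800,547),interpolation=cv2.INTER_CUBIC))
E
```

```text
box frame TCP mm [-95.9   0.3  42.5] rot [-3.137  0.517  2.854] q [ 0.15  0.29  2.09 -0.65  0.36 -0.57] F [-1.1  0.1  0.1] t 10.9333
tool units to [-15.0, 0.0, 44.0] [-3.55 -0.01  1.94]
```

View pics/w8.png

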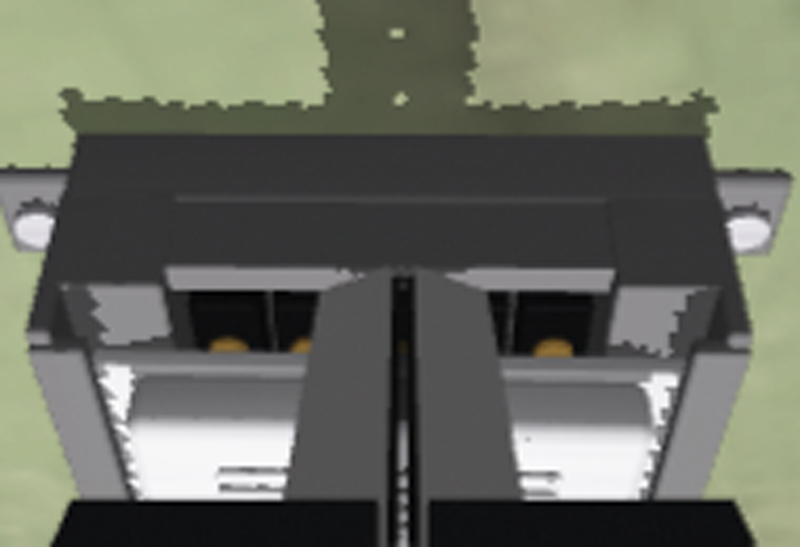

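Call:
carry_out([
  {"x":-0.3,"y":0,"z":0.17,"wx":0,"wy":0,"wz":0,"jaw":0},
  {"x":-0.3,"y":0,"z":0.17,"wx":0,"wy":0,"wz":0,"jaw":0},
  {"x":-0.3,"y":0,"z":0.17,"wx":0,"wy":0,"wz":0,"jaw":0},
  {"x":-0.3,"y":0,"z":0.17,"wx":0,"wy":0,"wz":0,"jaw":0},
  {"x":-0.3,"y":0,"z":0.17,"wx":0,"wy":0,"wz":0,"jaw":0},
])

```text
time_s: 11.4
ee_pos: [0.553, 0.0471, 0.0434]
eef_rot: [-3.138, 0.518, 2.853]
force: [-1.7, 0.0, 0.5]
grip_width: 0.0005
```

```bash
python3 where.py -15 0 43.5
```

```text
box frame TCP mm [-60.    0.2  43.4] rot [-3.138  0.518  2.853] q [ 0.12  0.34  2.01 -0.58  0.37 -0.66] F [-1.7  0.   0.5] t 11.4
tool units to [-15.0, 0.0, 43.5] [-1.96 -0.01  1.11]
```

Call:
carry_out([
  {"x":-0.32,"y":0,"z":0.18,"wx":0,"wy":0,"wz":0,"jaw":0},
  {"x":-0.32,"y":0,"z":0.18,"wx":0,"wy":0,"wz":0,"jaw":0},
  {"x":-0.32,"y":0,"z":0.18,"wx":0,"wy":0,"wz":0,"jaw":0},
  {"x":-0.32,"y":0,"z":0.18,"wx":0,"wy":0,"wz":0,"jaw":0},
  {"x":-0.32,"y":0,"z":0.18,"wx":0,"wy":0,"wz":0,"jaw":0},
  {"x":-0.3,"y":0,"z":0.17,"wx":0,"wy":0,"wz":0,"jaw":0},
  {"x":0,"y":0,"z":0,"wx":0,"wy":0,"wz":0,"jaw":0},
])

```text
time_s: 11.98
ee_pos: [0.5951, 0.0346, 0.0437]
eef_rot: [-3.138, 0.519, 2.853]
force: [0.4, 0.4, -0.0]
grip_width: 0.0006
```

Run:
```python
from go import *
import where; where.where()
o=ctrl.get_obs();print(cable(o["ee_pos"],R.from_euler('xyz',o["eef_rot"]).as_matrix()))
im=ctrl.camera("wrist");cv2.imwrite("pics/w9.png",im)
s=ctrl.camera("top");cv2.imwrite("pics/t9.png",cv2.resize(s[130:280,130:330],(800,600),interpolation=cv2.INTER_CUBIC))
```

```text
box frame TCP mm [-16.1   0.2  43.7] rot [-3.138  0.519  2.853] q [ 0.08  0.41  1.9  -0.5   0.39 -0.78] F [ 0.4  0.4 -0. ] t 11.9833
0.019749988690954064
```

View pics/w9.png

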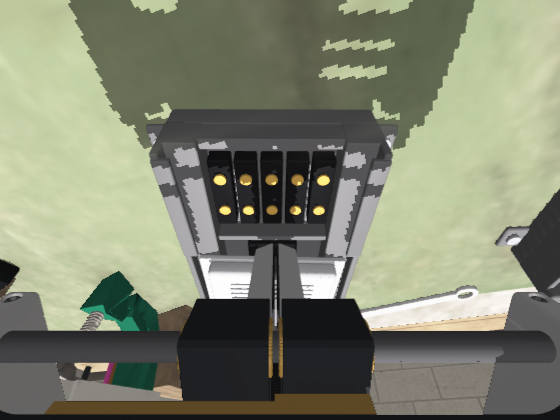

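View pics/t9.png

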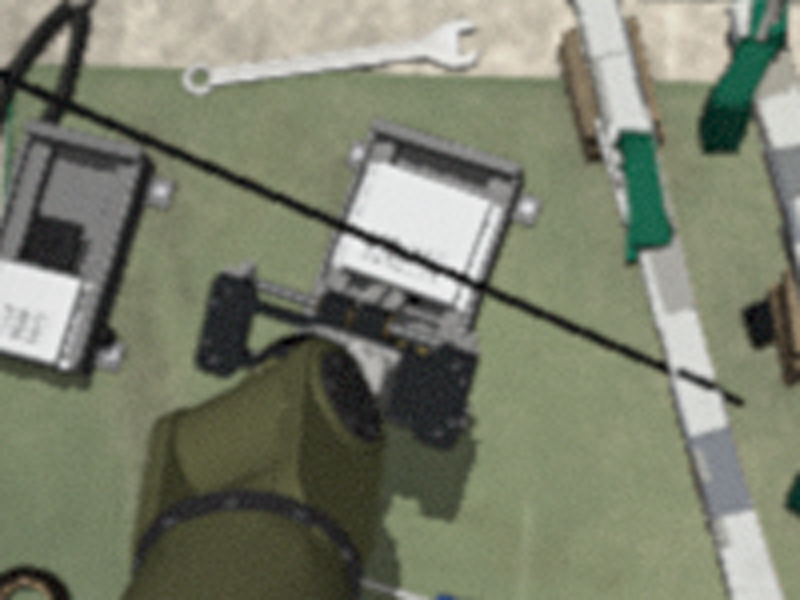

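Call:
carry_out([
  {"x":0.35,"y":0,"z":-0.2,"wx":0,"wy":0,"wz":0,"jaw":0},
  {"x":0.35,"y":0,"z":-0.3,"wx":0,"wy":0,"wz":0,"jaw":0},
  {"x":0.3,"y":0,"z":-0.9,"wx":0,"wy":0,"wz":0,"jaw":0},
  {"x":0.3,"y":0,"z":-0.9,"wx":0,"wy":0,"wz":0,"jaw":0},
  {"x":0.3,"y":0,"z":-0.9,"wx":0,"wy":0,"wz":0,"jaw":0},
  {"x":0.3,"y":0,"z":-0.9,"wx":0,"wy":0,"wz":0,"jaw":0},
  {"x":0.3,"y":0,"z":-0.9,"wx":0,"wy":0,"wz":0,"jaw":0},
  {"x":0.3,"y":0,"z":-0.9,"wx":0,"wy":0,"wz":0,"jaw":0},
  {"x":0.3,"y":0,"z":-0.9,"wx":0,"wy":0,"wz":0,"jaw":0},
  {"x":0,"y":0,"z":0,"wx":0,"wy":0,"wz":0,"jaw":0},
])

```text
time_s: 12.92
ee_pos: [0.4813, 0.0693, 0.1359]
eef_rot: [-3.139, 0.521, 2.854]
force: [-0.9, -0.4, -0.2]
grip_width: 0.0004
```

Run:
```python
from go import *
import where; where.where()
p=ctrl.camera_params("wrist");c=(np.array(p["mtx"]),np.array(p["origin"]),p["attitude"])
im=ctrl.camera("wrist");cv2.imwrite("pics/w10.png",im)
s=ctrl.camera("top");cv2.imwrite("pics/t10.png",cv2.resize(s[130:310,110:350],(800,600),interpolation=cv2.INTER_CUBIC))
f=lambda X:proj("",box2w(B,X),c).round().tolist()
for x0 in (.012,.032): print(x0,"cover rear top corners",f([(x0-.04,-.043,.052),(x0-.04,.043,.052)]),"front",f([(x0+.04,-.043,.052),(x0+.04,.043,.052)]))
```

```text
box frame TCP mm [-135.1    1.   135.9] rot [-3.139  0.521  2.854] q [ 0.2   0.03  2.11 -0.44  0.58 -0.76] F [-0.9 -0.4 -0.2] t 12.9167
0.012 cover rear top corners [[235.0, 252.0], [313.0, 252.0]] front [[241.0, 289.0], [308.0, 289.0]]
0.032 cover rear top corners [[237.0, 263.0], [312.0, 263.0]] front [[243.0, 297.0], [307.0, 297.0]]
```

View pics/w10.png

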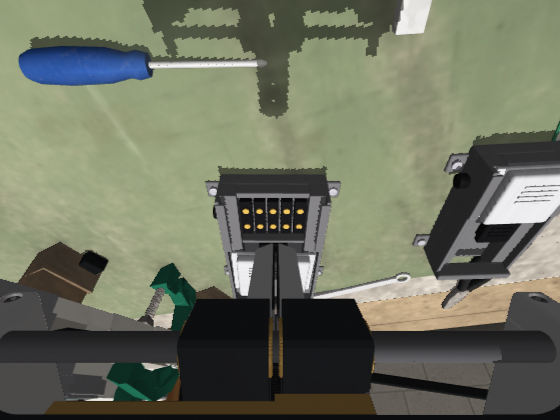

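View pics/t10.png

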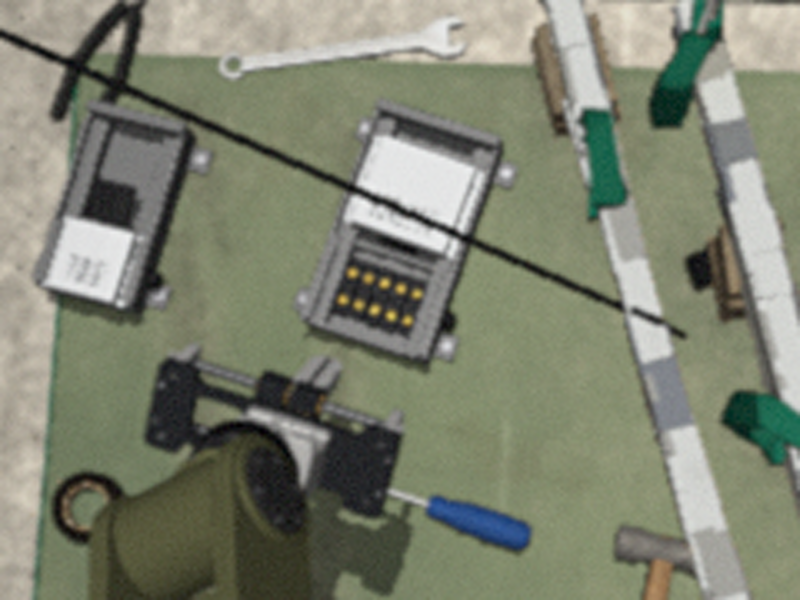

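Run:
```python
from station import ctrl
print(ctrl.get_obs()["force"]); print(ctrl.hand_in())
```

```text
[ 0.48296237 -0.28690046 -1.02546445]
the job is handed in; nothing more can be done
None
```

I pressed the larger box's snap tab down onto its stop and pushed the cover off its seat onto the rest ledge. I then backed the arm clear and handed the job in at about 13 s.

- **Approach:** I worked with shut fingers and the tool tilted, because a cable hangs over the box. My estimates kept the gripper body about 2 cm clear of it, and no unexpected contact force showed.
- **Tab:** At the end of the press the force rose steeply to about 35 N with the fingertip at roughly the stop height. I did not read the tab's depth directly. The cover later slid over it with under 2 N.
- **Cover:** It lies flat and straight on the ledge with all the terminals showing. From the fingertip position I put its origin at about x = +31 mm, give or take 4 mm, against the 12 mm needed.
- **Other things:** In the last pictures the smaller box is shut with its tab up. The driver, spanner and tape roll look unmoved. The offcut is mostly hidden by the arm, but the arm never came near it.
- **Snags:**
  - The first box position was about 3.5 mm off, and I corrected it from a second wrist picture.
  - Early in the push the fingertip rode about 4 mm too high, so I backed off, lowered it and went on.
  - Joint 4 reached its range limit on the way in, and I reduced the tilt.

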